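Change the fume extractor's filter and set out the irons

TASK

Change the filter of the fume extractor: first switch its fan off, then put the brown-topped spent canister into the cardboard carton, and push the white one down into the collar (it is snug; twisting it helps) until its rim sits flush all round. Lay every cordless soldering iron down in a place of its own on the sloping rest, handle in both notched yokes and tip end uppermost. With the new filter in, turn the fan up from off by one click for each iron there is, and leave the other things on the bench where they are.

Things in the scene. Friction and masses are not known exactly. Their poses are not given: they have to be found in the camera images.
- extractor: bench fume extractor, fixed: a white box 250 (x) x 165 (y) x 90 mm high with a blue panel on the front half of its deck; origin at the centre of its underside, front (control) end towards -x. On the deck, on its centre line: the fan switch 70 mm in front of the origin (-x), the filter collar 60 mm behind it (+x)
- seat (a point): fixed in the extractor: where the origin of a fully home filter canister lies, 60 mm above the bench, on the vertical axis of the collar
- collar_top (a point): centre of the collar's mouth, 105 mm above the bench. The black collar stands 15 mm above the deck, outer diameter 89 mm, bore 77 mm; four sprung rubber pads, 11 mm below its mouth, grip a canister, so that it must be pushed or pulled with some 6 to 15 N (less while it is being twisted)
- fan (a joint): angle of the fan switch (rad) about the vertical axis: 0 is off, each click is 0.5236 (30 degrees) and growing values turn clockwise seen from above; 6 speeds, end stops just beyond off and speed 6. A sprung detent of about 0.06 N m draws it into the nearest click when let go
- fan_grip (a point): on the axis of the fan switch, 118 mm above the bench, at the middle of its grip: a black bar 50 mm long, 16 mm thick and 32 mm high (top 131 mm above the bench) on a disc 52 mm in diameter (disc top at 100 mm). At off the bar lies along the extractor's x with its white pointer towards the front (-x), at the red tick; the bar turns with the switch, and this point's x axis lies along the bar
- old_filter: spent canister, grey with a brown top, sits in the collar at the start. Round body 72 mm in diameter and 45 mm high with a tapered foot, rim flange 88 mm in diameter and 7 mm thick on top of it, whose underside lands on the collar's mouth; on the flange a bar handle 64 mm long (canister's x), 20 mm thick (y) and 30 mm high, its top 82 mm above the canister's foot. Origin at the centre of the foot, z up; 0.22 kg
- new_filter: new canister, white, of the same shape; stands on the bench. Origin at the centre of the foot, z up, handle along its x
- carton: open brown cardboard carton, fixed, 146 x 146 x 60 mm high, walls 5 mm, flaps folded outwards; origin at the centre of its underside
- carton_in (a point): centre of the carton's inner floor
- rack: rest for three irons, fixed: dark base plate 125 (x) x 215 (y) x 12 mm; origin at the centre of its underside. Its three places stand side by side, 68 mm apart along its y, and rise away from the user (+x) at 20 degrees
- rest1: place 1 of the rest (right as seen from the robot, -y): two aluminium yokes, 10 mm thick, 36 mm before and behind this origin, with notches 31 mm wide that flare out and are 20 mm deep. Origin: where the middle of an iron's handle lies when it rests there, 75 mm above the bench; x points up the slope, the way the iron's tip must point, z square to the slope; yoke floors 12 mm below the origin, a copper butt stop 62 mm behind it (-x)
- rest2: place 2 of the rest (middle): two aluminium yokes, 10 mm thick, 36 mm before and behind this origin, with notches 31 mm wide that flare out and are 20 mm deep. Origin: where the middle of an iron's handle lies when it rests there, 75 mm above the bench; x points up the slope, the way the iron's tip must point, z square to the slope; yoke floors 12 mm below the origin, a copper butt stop 62 mm behind it (-x)
- rest3: place 3 of the rest (left, +y): two aluminium yokes, 10 mm thick, 36 mm before and behind this origin, with notches 31 mm wide that flare out and are 20 mm deep. Origin: where the middle of an iron's handle lies when it rests there, 75 mm above the bench; x points up the slope, the way the iron's tip must point, z square to the slope; yoke floors 12 mm below the origin, a copper butt stop 62 mm behind it (-x)
- iron_a: cordless soldering iron, orange, 170 mm long; may be absent. Handle 110 mm long and 24 x 24 mm square, then a thin steel barrel and copper tip, 60 mm together; origin at the middle of the handle, x towards the tip. 0.11 kg. Any of its four sides may be uppermost
- iron_b: cordless soldering iron, blue, 170 mm long; may be absent. Handle 110 mm long and 24 x 24 mm square, then a thin steel barrel and copper tip, 60 mm together; origin at the middle of the handle, x towards the tip. 0.11 kg. Any of its four sides may be uppermost
- iron_c: cordless soldering iron, green, 170 mm long; may be absent. Handle 110 mm long and 24 x 24 mm square, then a thin steel barrel and copper tip, 60 mm together; origin at the middle of the handle, x towards the tip. 0.11 kg. Any of its four sides may be uppermost
- iron_a_nose (a point): centre of the front end of the handle of iron_a, where the barrel begins, 55 mm from the middle of the handle
- iron_b_nose (a point): centre of the front end of the handle of iron_b, where the barrel begins, 55 mm from the middle of the handle
- iron_c_nose (a point): centre of the front end of the handle of iron_c, where the barrel begins, 55 mm from the middle of the handle
- solder_spool: bystander: spool of solder standing upright, 64 mm in diameter, 52 mm high; origin at the centre of its underside
- tip_cleaner: bystander: dark tin of brass wool, 76 mm in diameter, 56 mm high; origin at the centre of its underside
- multimeter: bystander: yellow multimeter lying on the bench, 150 x 78 x 34 mm; origin at the centre of its underside
Things that resemble listed ones, but are neither listed nor needed, are in the scene too. Of the things that look like the new_filter, the middle-sized one is meant.

How it is judged:
By the outcome, as a careful person would: the job done as asked, in the order asked, and still so for the second after the job is handed in, with the robot touching nothing.
Of iron_a, iron_b, iron_c only 2 to 3 are there at a start; the rules pass over those that are not, and their reading is None.
At some moment in a run one of iron_a, iron_b, iron_c may be knocked a few centimetres aside while the robot is not near it.
It also fails if it takes over 210 s, if anything falls off the work surface, if the arm or the gripper's body presses on something with over 40 N, if the wrist force passes 120 N, or if a joint passes its speed limit or range.

ROBOT

A 7-joint arm with a two-finger parallel gripper is mounted at the origin on the work surface. World frame = base frame: x ahead of the robot, y to its left, z up, the work surface at z = 0. Lengths are in m, angles in rad, forces in N, time in s.
With the tool pointing down it reaches from about 0.4 to 0.9 m from the base axis. Payload 5.6 kg.
Tool frame: the origin (TCP) lies at the very end of the fingers, on their centre line; the grasp point (between the pads) lies robot.grip_point_offset behind it (robot.grip_point_offset is the distance from the TCP to the grasp point, in m); z points along the fingers, y is the line along which they close (so a half turn about z gives the same grasp; the last joint's range is limited). The gripper opens to 92 mm and grips with 3 to 60 N. Pads are 20 mm wide; open, the fingers measure 128 mm over their backs; the gripper's body (75 mm by 189 mm) begins 69 mm behind the grasp point.
Start: joints at [-1.173, 0.468, -0.012, 1.603, 0.006, 1.071, -0.056], TCP at [0.277, 0.588, 0.182] pointing down, gripper open.
Joint ranges: [-2.53, 2.53], [-0.31, 2.02], [-1.57, 1.55], [0.28, 2.44], [-1.29, 4.43], [0.15, 1.84], [-2.92, 2.92]. Speed limits (rad/s): [2.57, 2.57, 3.14, 3.14, 3.14, 3.14, 3.14].

INTERFACE

Orientations are given as a unit quaternion [x, y, z, w].
In Python, from bench import robot, optics, spotter gives the robot as it stands.
- The arm moves only by the tool servo_tool, never from a script. Its argument "commands" is one flat list of numbers, 5 for each row, row after row: the opening in per cent of the stroke, from 0 (shut) to 100 (fully open), then the shift along the tool's x, y, z in m, then the turn about the tool's z in degrees. In form: [grip, x, y, z, yaw, grip, x, y, z, yaw, ...]. A call has 1 to 12 rows; each row shifts and turns the commanded pose from where the row before left it, along the tool's axes as they then stand; what a row does not reach is not made up. A row lasts 1/12 s, in which the tool goes at most 41.7 mm and 7.16 degrees, less where a joint would pass 70% of its speed; a pose out of reach is approached as far as the arm can. A call is refused whole if a number of a shift passes 0.0417 or a number of a turn 7.16, either way. A call with a gripper value outside its range is refused whole. The fingers move at their own pace and stop on an object; the grip force is fixed at half the most. Time passes only in rows, so rows that do not move let the fingers close. It gives the time, the measured TCP pose, the force, the opening and the grip force at its end, in the units of the state.
- robot.state(): the state, without advancing time (a new reading comes with each control period).
- optics.get_image(name): name is "scene" or "top" or "wrist"; returns the picture (384x512x3 uint8, red, green, blue); there is no depth.
- optics.get_calibration(name): a dict with "K" (3x3 intrinsics, pixels), "dist_coeffs" ([k1, k2, p1, p2, k3] as OpenCV has them; the pictures are not rectified), "eye" and "attitude" of the camera in the world. Camera axes: x right, y down, z forward; pixel columns grow to the right and rows downward; lengths in m; the calibration is good to about 2 mm. A picture is of the moment at which its call begins: read the wrist's pose just before it. get_calibration takes no time and is no camera call; for the wrist camera it gives the pose at the moment of the call.
- robot.hand_in(): hands the job in; it is judged then, once.
Trained networks look in the newest picture that a camera, given by its name, has taken for a name from the list of things; names that differ only in an ending like _2 or _b are one class to them, and where a whole thing is asked for, a point or a joint stands for the part that bears it (a point fixed in the world has none). Each returns a list of dicts, best first, with "confidence" (0 to 1); they miss things now and then, are a little off and sometimes report something else, mostly with a low value. They report only what shows in the picture. A call takes as long as a camera call. They do not tell look-alikes from the thing itself.
- spotter.spot_in(camera, target): "centre" ([x, y, z] in m, in the coordinates of the camera as it stood for that picture, good to about 4 mm: the middle of the surface that is visible of it).
- spotter.masks_of(camera, target): "mask" (384x512 bool, what is visible of it).
- spotter.pinpoint(camera, target): "centre" ([x, y, z] in m, in the coordinates of the camera as it stood for that picture, good to about 4 mm: a listed point, or the origin of a listed thing).
The state is a dict: "t": time; "joint_pos": joint angles; "joint_velocities": joint speeds; "joint_efforts": joint torques, N m; "position": TCP position; "tcp_rot": TCP orientation; "contact_force": force on the tool from outside, world axes, zero at the start; "ft_torque": the same for the moment, N m; "grip_width": finger opening in m; "finger_force": force on a finger pad.
Only numpy, scipy, OpenCV 4.12 (cv2) and the standard library are available. Lean on these libraries where they do the work, as an engineer would, in place of code of your own. Each camera call takes 0.05 s, during which the arm holds its last target. There are 200 camera calls.

## Working session

There is one attempt and no reset: what is moved stays moved. The work goes in short steps, Python scripts to look and compute and a tool call to move; the robot and the scene stay as the last step left them, time stands still between calls to the robot, and variables do not carry over. Pictures are saved under pics/ and viewed, at most 14 in all, crops included, and the job is handed in when it is done.

Besides the shell and the picture viewer there is one more tool, called after "Emit:" as name(argument=value, ...), one argument or row to a line, values as JSON. servo_tool: Moves the arm, as the interface text tells. Its arguments: {"type":"object","properties":{"commands":{"type":"array"}},"required":["commands"]}

```bash
mkdir -p pics; ls; python3 - <<'E'
from bench import robot, optics, spotter
import cv2
s=robot.state();print({k:s[k] for k in('t','position','tcp_rot','grip_width')},robot.grip_point_offset)
for c in('scene','top'):
    cv2.imwrite(f'pics/{c}0.png',optics.get_image(c)[:,:,::-1])
    k=optics.get_calibration(c);print(c,k)
print(optics.get_calibration('wrist'))
E
```

```text
pics
{'t': 0.0, 'position': array([0.27713685, 0.58725127, 0.18084511]), 'tcp_rot': array([ 2.18653600e-01,  9.75802146e-01, -8.72452484e-04, -1.22500126e-04]), 'grip_width': 0.09196091855429908} 0.0187
scene {'K': array([[425.55976643,   0.        , 260.3003967 ],
       [  0.        , 425.55976643, 195.13542627],
       [  0.        ,   0.        ,   1.        ]]), 'dist_coeffs': array([-0.13682968,  0.        ,  0.        ,  0.        ,  0.        ]), 'eye': array([1.4007627 , 0.01410037, 1.21241357]), 'attitude': array([ 0.68114362,  0.65967051, -0.22715276, -0.22199058])}
top {'K': array([[459.02400762,   0.        , 260.52269305],
       [  0.        , 459.02400762, 195.1360246 ],
       [  0.        ,   0.        ,   1.        ]]), 'dist_coeffs': array([0.02742899, 0.        , 0.        , 0.        , 0.        ]), 'eye': array([ 0.32466194, -0.00686246,  1.44646759]), 'attitude': array([-0.70331275,  0.70586453, -0.05517695,  0.06373348])}
{'K': array([[285.88164167,   0.        , 253.73359516],
       [  0.        , 285.88164167, 192.77498246],
       [  0.        ,   0.        ,   1.        ]]), 'dist_coeffs': array([-0.00551792,  0.        ,  0.        ,  0.        ,  0.        ]), 'eye': array([0.20512926, 0.62152055, 0.3827938 ]), 'attitude': array([0.83597402, 0.53032789, 0.07522605, 0.11933486])}
```

View pics/top0.png

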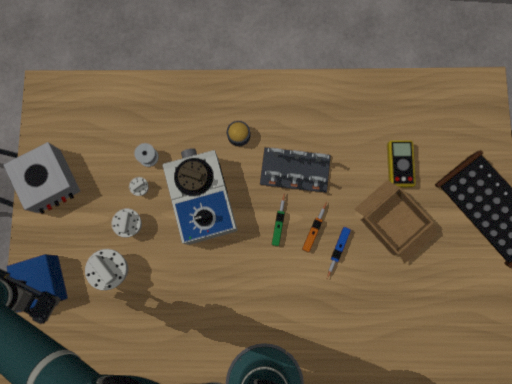

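View pics/scene0.png

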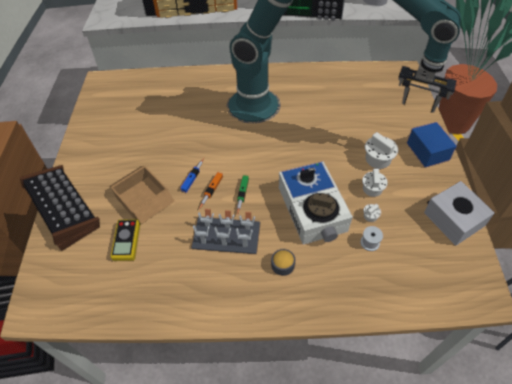

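The top picture shows:
- **Extractor:** switch at (205,217), collar at (193,176).
- **White canisters:** large (106,269), middle (126,222), small (139,186). The middle one fits the description.
- **Irons:** green (279,220), orange (315,228), blue (340,250).
- **Rest:** (297,170).
- **Carton:** (400,220).

Next I'll measure and take a confirming crop.

```bash
cat > h.py <<'E'
from bench import robot, optics, spotter
import numpy as np, cv2
from scipy.spatial.transform import Rotation as R
np.set_printoptions(precision=4,suppress=True)
def shot(c,f=None):
    cal=optics.get_calibration(c); im=optics.get_image(c)
    if f: cv2.imwrite(f,im[:,:,::-1])
    return im,cal
def tw(cal,p): return R.from_quat(cal['attitude']).apply(p)+cal['eye']
def proj(cal,P):
    r=R.from_quat(cal['attitude']).inv(); q=r.apply(np.atleast_2d(P)-cal['eye'])
    return cv2.projectPoints(q,np.zeros(3),np.zeros(3),cal['K'],cal['dist_coeffs'])[0][:,0]
def ray(cal,uv,z):
    u=cv2.undistortPoints(np.array(uv,float).reshape(-1,1,2),cal['K'],cal['dist_coeffs'])[:,0]
    d=R.from_quat(cal['attitude']).apply(np.c_[u,np.ones(len(u))])
    return cal['eye']+d*((z-cal['eye'][2])/d[:,2])[:,None]
def pin(c,cal,t): return [(round(d['confidence'],2),tw(cal,d['centre'])) for d in spotter.pinpoint(c,t)]
def maskline(cal,m,z):
    "centroid on plane z and principal direction of a mask"
    v,u=np.nonzero(m); P=ray(cal,np.c_[u,v],z)[:,:2]; c=P.mean(0)
    w,V=np.linalg.eigh(np.cov((P-c).T)); d=V[:,1]
    return c,np.degrees(np.arctan2(d[1],d[0])),np.sqrt(w)*np.sqrt(12)
E
python3 - <<'E'
from h import *
for c in('top','scene'):
    im,cal=shot(c)
    if c=='top':
        crop=cv2.resize(im[130:300,80:420,::-1],None,fx=2.35,fy=2.35,interpolation=3);cv2.imwrite('pics/crop.png',crop)
    for t in['extractor','seat','collar_top','fan_grip','old_filter','new_filter','carton_in','rack','rest1','rest2','rest3','iron_a','iron_a_nose','iron_b_nose','iron_c_nose']:
        print(c,t,*[f'{k} {p}' for k,p in pin(c,cal,t)[:5]],sep=' | ')
E
```

```text
top | extractor | 0.65 [ 0.5561  0.1938 -0.0042]
top | seat | 0.68 [0.6116 0.2107 0.0616] | 0.56 [ 0.5192 -0.0553  0.01  ] | 0.35 [ 0.3596 -0.2129  0.0138]
top | collar_top | 0.71 [0.6152 0.2136 0.1014]
top | fan_grip | 0.81 [0.4876 0.1766 0.1207] | 0.62 [ 0.4458 -0.1523  0.0129]
top | old_filter | 0.86 [0.6111 0.2134 0.0619] | 0.42 [ 0.6671 -0.4363 -0.0042]
top | new_filter | 0.87 [ 0.4785  0.4222 -0.0018] | 0.71 [0.3385 0.473  0.0043] | 0.6 [ 0.599   0.3959 -0.0065] | 0.42 [0.4889 0.1768 0.1213]
top | carton_in | 0.63 [ 0.4847 -0.4047  0.0039] | 0.52 [ 0.6415 -0.172   0.0747]
top | rack | 0.58 [ 0.6555 -0.0973 -0.0012] | 0.16 [ 0.4099 -0.2386  0.012 ]
top | rest1 | 0.58 [ 0.6532 -0.1009  0.071 ] | 0.53 [ 0.6616 -0.0296  0.073 ] | 0.49 [ 0.6437 -0.1706  0.0751]
top | rest2 | 0.58 [ 0.6532 -0.1009  0.071 ] | 0.53 [ 0.6616 -0.0296  0.073 ] | 0.49 [ 0.6437 -0.1706  0.0751]
top | rest3 | 0.58 [ 0.6532 -0.1009  0.071 ] | 0.53 [ 0.6616 -0.0296  0.073 ] | 0.49 [ 0.6437 -0.1706  0.0751]
top | iron_a | 0.84 [ 0.4628 -0.0419  0.0103] | 0.62 [ 0.4469 -0.1515  0.0128] | 0.53 [ 0.4104 -0.2403  0
[... 763 characters left out ...]
6 [ 0.6549 -0.1018  0.0058]
scene | rest1 | 0.76 [ 0.6625 -0.031   0.08  ] | 0.68 [ 0.6502 -0.0999  0.0754] | 0.45 [ 0.645  -0.1632  0.0791]
scene | rest2 | 0.76 [ 0.6625 -0.031   0.08  ] | 0.68 [ 0.6502 -0.0999  0.0754] | 0.45 [ 0.645  -0.1632  0.0791]
scene | rest3 | 0.76 [ 0.6625 -0.031   0.08  ] | 0.68 [ 0.6502 -0.0999  0.0754] | 0.45 [ 0.645  -0.1632  0.0791]
scene | iron_a | 0.73 [ 0.3633 -0.2162  0.0126] | 0.72 [ 0.4617 -0.043   0.0074] | 0.7 [0.6986 0.3693 0.0029] | 0.56 [ 0.4405 -0.1508  0.0156] | 0.47 [ 0.4117 -0.237   0.0107]
scene | iron_a_nose | 0.49 [ 0.4911 -0.1729  0.0119]
scene | iron_b_nose | 0.8 [ 0.3648 -0.2172  0.01  ]
scene | iron_c_nose | 0.64 [ 0.5161 -0.0542  0.0121]
```

View pics/crop.png

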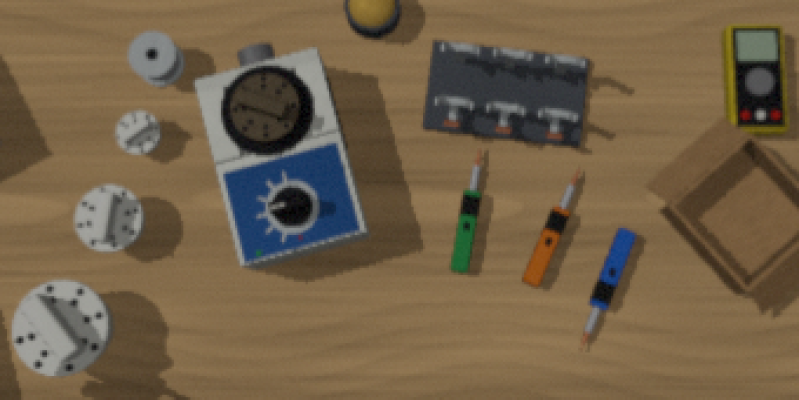

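The crop shows the middle-sized canister at (108,217) with a flange about 68 px wide, which is 88 mm. That is the new_filter; the large one (60,327) and small one (138,132) are decoys. The switch pointer faces left (+y), so the fan is on. I'll move over the switch.

Emit:
servo_tool(
  commands=[100,0,0,-0.033,0,100,0,0,-0.033,0,100,0,0,-0.033,0,100,0,0,0,7,100,0,0,0,7,100,0,0,0,7,100,0,0,0,7,100,0,0,0,7,100,0,0,0,7,100,0,0,0,7],
)

```text
t: 2.53
position: [0.2773, 0.5879, 0.2808]
tcp_rot: [0.606, 0.795, 0.0, -0.0]
contact_force: [-0.2, -1.2, 0.1]
grip_width: 0.0917
finger_force: 0.0
```

Emit:
servo_tool(
  commands=[100,-0.0377,0.0078,0,0,100,-0.0377,0.0078,0,0,100,-0.0377,0.0078,0,0,100,-0.0377,0.0078,0,0,100,-0.0377,0.0078,0,0,100,-0.0377,0.0078,0,0,100,-0.0377,0.0078,0,0,100,-0.0377,0.0078,0,0,100,-0.0377,0.0078,0,0,100,-0.0377,0.0078,0,0,100,-0.0377,0.0078,0,0,100,-0.0377,0.0078,0,0],
)

```text
t: 3.53
position: [0.4907, 0.1761, 0.2812]
tcp_rot: [0.604, 0.797, 0.0, 0.0]
contact_force: [0.9, -0.1, -0.9]
grip_width: 0.0919
finger_force: 0.0
```

```bash
cat >> h.py <<'E'
def plan(xyz,yaw,half=True):
    "turn (deg) first, then shift in the turned tool axes, from the measured pose"
    s=robot.state(); r=R.from_quat(s['tcp_rot']); x=r.apply([1,0,0]); y0=np.degrees(np.arctan2(x[1],x[0]))
    m=180 if half else 360
    d=(y0-yaw+m/2)%m-m/2
    a=np.radians(y0-d); X=np.array([np.cos(a),np.sin(a),0]);Y=np.array([np.sin(a),-np.cos(a),0])
    e=np.array(xyz)-s['position']
    print('t %.1f at'%s['t'],s['position'],'yaw %.1f'%y0,'-> turn %.1f shift'%d,np.array([e@X,e@Y,-e[2]]),'j7 %.2f'%s['joint_pos'][6],'grip %.4f F'%s['grip_width'],s['contact_force'])
E
python3 - <<'E'
from h import *
im,cal=shot('wrist')
print(pin('wrist',cal,'fan_grip'),pin('wrist',cal,'collar_top'),pin('wrist',cal,'old_filter'))
for n,t in(('fan','fan_grip'),('of','old_filter')):
  for d in spotter.masks_of('wrist',t)[:2]:
    print(n,d['confidence'],d['mask'].sum(),maskline(cal,d['mask'],.131))
uv=proj(cal,[[.489,.1775,.12]])[0];print(uv)
u,v=uv.astype(int);cv2.imwrite('pics/w1.png',cv2.resize(im[max(v-110,0):v+110,max(u-130,0):u+130,::-1],None,fx=2.5,fy=2.5));print(max(u-130,0),max(v-110,0))
plan([.489,.1775,.25],105.7)
E
```

```text
[(0.91, array([0.4851, 0.1765, 0.116 ]))] [] [(0.88, array([0.6127, 0.2105, 0.0583]))]
fan 0.94 1077 (array([0.4842, 0.183 ]), np.float64(103.94914080704581), array([0.0383, 0.0434]))
fan 0.37 17869 (array([0.5348, 0.206 ]), np.float64(-162.25389971703683), array([0.1548, 0.2282]))
of 0.96 3435 (array([0.6024, 0.2161]), np.float64(159.8615377454408), array([0.0717, 0.0732]))
[253.0413 172.1731]
123 62
t 3.8 at [0.4896 0.1792 0.2807] yaw 105.9 -> turn 0.2 shift [-0.0015 -0.001   0.0307] j7 -0.07 grip 0.0922 F [-0.4113 -0.2054 -1.0715]
```

View pics/w1.png

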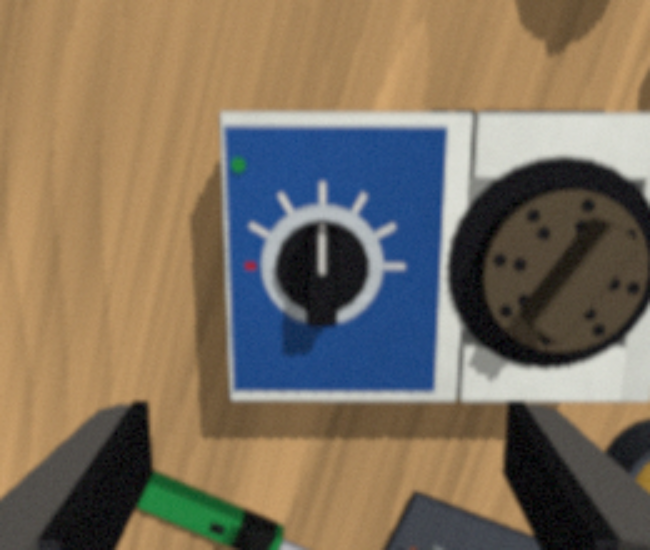

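The picture shows the pointer on the third tick at (322,185), with the red off tick at (250,266). So the fan is at speed 3, and the bar lies exactly along the tool's x axis. I'll grip it and turn it back 90°.

Emit:
servo_tool(
  commands=[45,-0.0012,-0.0015,0.025,0,45,0,0,0.03,0,45,0,0,0.03,0,45,0,0,0.03,0,45,0,0,0.03,0,45,0,0,0.02,0,45,0,0,0.012,0,0,0,0,0,0,0,0,0,0,0,0,0,0,0,0,0,0,0,0,0,0,0,0,0,0],
)

```text
t: 4.83
position: [0.4897, 0.1769, 0.1049]
tcp_rot: [0.603, 0.797, 0.001, 0.0]
contact_force: [-0.5, -0.1, -0.7]
grip_width: 0.0138
finger_force: 0.0
```

Emit:
servo_tool(
  commands=[0,0,0,0,-3,0,0,0,0,-7,0,0,0,0,-7,0,0,0,0,-7,0,0,0,0,-7,0,0,0,0,-7,0,0,0,0,-7,0,0,0,0,-7,0,0,0,0,-7,0,0,0,0,-7,0,0,0,0,-7,0,0,0,0,-7],
)

```text
t: 5.83
position: [0.4896, 0.1764, 0.1047]
tcp_rot: [-0.053, 0.999, 0.0, 0.001]
contact_force: [-0.1, 0.5, 0.7]
grip_width: 0.0005
finger_force: 0.0
```

Emit:
servo_tool(
  commands=[0,0,0,0,-7,0,0,0,0,-3,0,0,0,0,0,0,0,0,0,0],
)

```text
t: 6.17
position: [0.4895, 0.1763, 0.1044]
tcp_rot: [-0.136, 0.991, 0.0, 0.001]
contact_force: [0.9, -0.8, 0.0]
grip_width: 0.0006
finger_force: 0.0
```

```bash
python3 - <<'E'
from h import *
plan([.488,.177,.25],15.8)
print(robot.state()['ft_torque'])
im,cal=shot('wrist','pics/w2.png')
E
```

```text
t 6.2 at [0.4895 0.1763 0.1044] yaw -164.4 -> turn -0.2 shift [ 0.0012  0.0011 -0.1456] j7 1.45 grip 0.0006 F [ 0.9307 -0.8486  0.0391]
[ 0.0459 -0.0044 -0.0356]
```

View pics/w2.png

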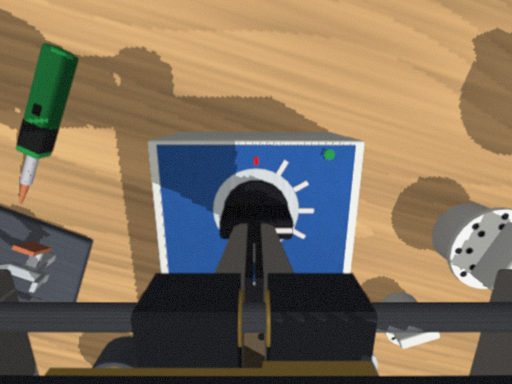

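The fingers closed on nothing (opening 0.5 mm). I'll check the geometry by projecting the known points into this picture.

```bash
python3 - <<'E'
from h import *
cal=optics.get_calibration('wrist');s=robot.state();r=R.from_quat(s['tcp_rot'])
print('tcp',proj(cal,s['position'])[0],'grip',proj(cal,s['position']+r.apply([0,0,-.0187]))[0],'eye rel',r.inv().apply(cal['eye']-s['position']),'optical axis in tool',r.inv().apply(R.from_quat(cal['attitude']).apply([0,0,1])))
im,_=shot('wrist')
print(pin('wrist',cal,'fan_grip'),pin('wrist',cal,'extractor'))
for z in(.09,.105,.131):print(z,proj(cal,[[.488,.177,z]])[0])
for i in range(3):
    im,ct=shot('top')
print(pin('top',ct,'fan_grip'))
u,v=proj(ct,[[.488,.177,.11]])[0].astype(int)
a=cv2.resize(im[v-45:v+45,u-60:u+60,::-1],(640,480),interpolation=3)
im,cs=shot('scene');u,v=proj(cs,[[.488,.177,.11]])[0].astype(int)
b=cv2.resize(im[v-45:v+45,u-60:u+60,::-1],(640,480),interpolation=3)
cv2.imwrite('pics/fan2.png',cv2.resize(np.hstack([a,b]),(800,300)))
E
```

```text
tcp [253.0318 219.1711] grip [253.0048 229.1153] eye rel [ 0.0797  0.0002 -0.2019] optical axis in tool [-0.28    0.0015  0.96  ]
[(0.91, array([0.4821, 0.1778, 0.1156]))] [(0.47, array([0.77  , 0.0844, 0.0025]))]
0.09 [254.4241 211.3112]
0.105 [254.499  218.1509]
0.131 [254.6556 232.4582]
[(0.36, array([ 0.4801,  0.4224, -0.0013])), (0.33, array([ 0.6528, -0.0958, -0.0003]))]
```

View pics/fan2.png

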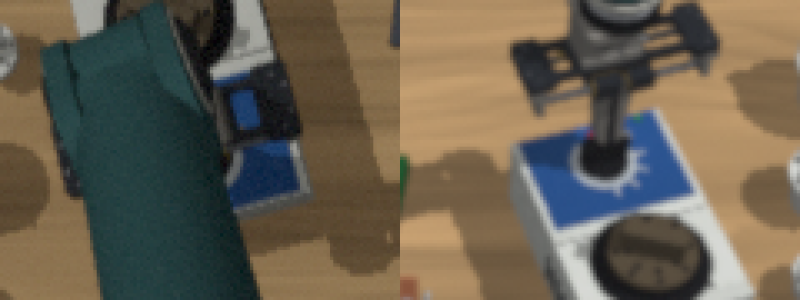

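Emit:
servo_tool(
  commands=[45,0,0,0,0,45,0,0,0,0,45,0,0,0,0,45,0,0,0,0,45,0,0,-0.03,0,45,0,0,-0.03,0,45,0,0,-0.03,0,45,0,0,-0.03,0,45,0,0,0,0],
)

```text
t: 7.37
position: [0.4925, 0.1776, 0.2298]
tcp_rot: [-0.137, 0.991, 0.001, 0.005]
contact_force: [1.2, -0.2, -0.5]
grip_width: 0.0416
finger_force: 0.0
```

```bash
python3 - <<'E'
from h import *
im,cal=shot('wrist')
u,v=proj(cal,[[.489,.1775,.12]])[0].astype(int)
cv2.imwrite('pics/w3.png',cv2.resize(im[max(v-110,0):v+110,max(u-130,0):u+130,::-1],None,fx=2,fy=2))
print(u,v,pin('wrist',cal,'fan_grip'))
plan([.488,.177,.25],15.8)
E
```

```text
253 179 [(0.76, array([0.4829, 0.1813, 0.1162]))]
t 7.5 at [0.4897 0.1765 0.225 ] yaw -164.3 -> turn -0.1 shift [ 0.0015  0.0009 -0.025 ] j7 1.44 grip 0.0415 F [-0.5243 -1.3926 -0.5129]
```

View pics/w3.png

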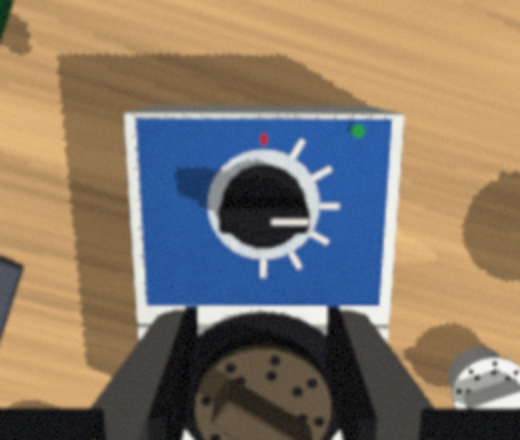

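The switch hasn't moved: its pointer is still on tick 3 at (300,220), with red at (264,138). I'll line up again and retry, closing slowly with the reading watched.

Emit:
servo_tool(
  commands=[45,0,0,0,7,45,0,0,0,7,45,0,0,0,7,45,0,0,0,7,45,0,0,0,7,45,0,0,0,7,45,0,0,0,7,45,0,0,0,7,45,0,0,0,7,45,0,0,0,7,45,0,0,0,7,45,0,0,0,7],
)

```text
t: 8.47
position: [0.488, 0.1757, 0.222]
tcp_rot: [0.564, 0.826, -0.001, -0.001]
contact_force: [-0.4, -0.2, 0.2]
grip_width: 0.0414
finger_force: 0.0
```

Emit:
servo_tool(
  commands=[45,0,0.004,0,6,45,0,0,0.03,0,45,0,0,0.03,0,45,0,0,0.03,0,45,0,0,0.015,0,45,0,0,0.01,0,45,0,0,0.005,0,45,0,0,0,0],
)

```text
t: 9.13
position: [0.492, 0.1773, 0.1025]
tcp_rot: [0.604, 0.797, -0.001, -0.0]
contact_force: [0.1, 0.3, -0.3]
grip_width: 0.0413
finger_force: 0.0
```

Emit:
servo_tool(
  commands=[30,0,0,0,0,30,0,0,0,0,22,0,0,0,0,22,0,0,0,0,10,0,0,0,0,10,0,0,0,0],
)

```text
t: 9.63
position: [0.493, 0.1779, 0.1042]
tcp_rot: [0.604, 0.797, 0.0, 0.0]
contact_force: [-0.7, -0.1, -0.5]
grip_width: 0.0099
finger_force: 0.0
```

```bash
python3 - <<'E'
from h import *
im,cal=shot('wrist','pics/w4.png')
plan([.488,.177,.105],105.8)
print(pin('wrist',cal,'fan_grip'))
for z in(.09,.105,.131):print(z,proj(cal,[[.488,.177,z]])[0])
E
```

```text
t 9.7 at [0.4929 0.1778 0.1041] yaw 105.7 -> turn -0.1 shift [ 0.0006 -0.0049 -0.0009] j7 -0.04 grip 0.0090 F [ 0.6219 -0.0165  0.5419]
[(0.66, array([0.483 , 0.1785, 0.119 ]))]
0.09 [248.0118 212.0797]
0.105 [247.6375 218.9302]
0.131 [246.8547 233.2615]
```

View pics/w4.png

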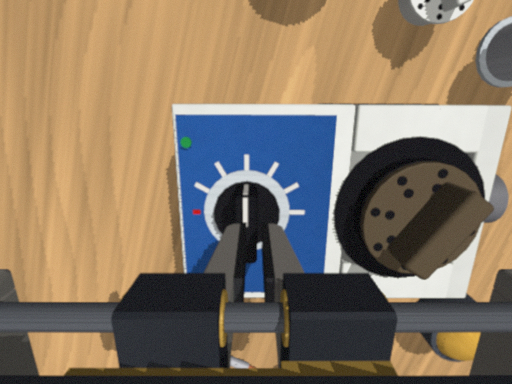

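```bash
python3 - <<'E'
from h import *
cal=optics.get_calibration('wrist')
o=np.array([.5553,.1962]);a=np.radians(15.8);X=np.array([np.cos(a),np.sin(a)]);Y=np.array([-X[1],X[0]])
E=lambda x,y,z:[*(o+x*X+y*Y),z]
for p in[(-.125,.0825,.09),(.125,.0825,.09),(0,.0825,.09),(-.125,-.0825,.09),(-.07,0,.09),(-.07,0,.1),(-.07,.025,.131),(-.07,-.025,.131),(-.07,.008+.017,.131),(.06,0,.112)]:print(p,proj(cal,[E(*p)])[0])
im=cv2.imread('pics/w4.png');cv2.imwrite('pics/w4c.png',cv2.resize(im[165:275,190:310],(720,660)[:2],interpolation=3)[:600])
E
```

```text
(-0.125, 0.0825, 0.09) [171.3439 104.4103]
(0.125, 0.0825, 0.09) [516.4275 104.6286]
(0, 0.0825, 0.09) [344.4278 104.3399]
(-0.125, -0.0825, 0.09) [186.4625 299.9015]
(-0.07, 0, 0.09) [248.1673 211.962 ]
(-0.07, 0, 0.1) [247.9244 216.4306]
(-0.07, 0.025, 0.131) [246.7413 197.1754]
(-0.07, -0.025, 0.131) [247.2708 266.5648]
(-0.07, 0.025, 0.131) [246.7413 197.1754]
(0.06, 0, 0.112) [425.819  222.2034]
```

View pics/w4c.png

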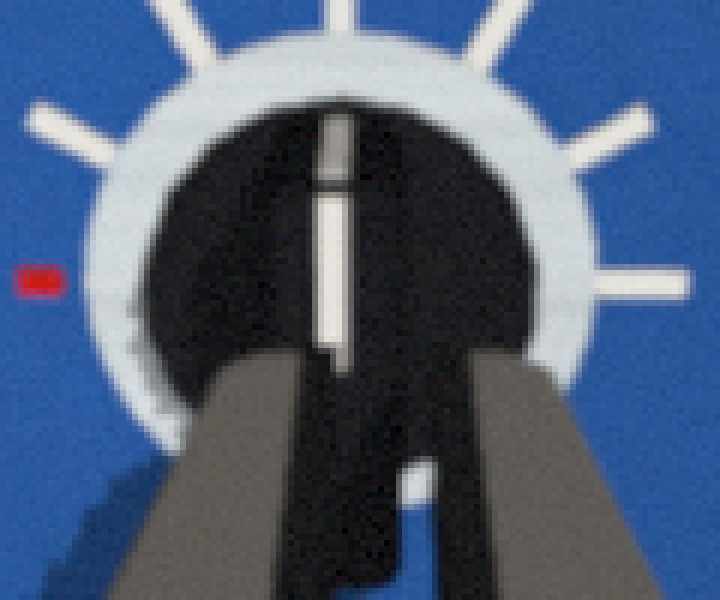

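The deck corners project within 2 to 8 px of where they appear, so the pose is right. But the finger tips seem to show about 30 mm above where the TCP should be. I'll open, centre, and feel downwards gently.

Emit:
servo_tool(
  commands=[45,0,0,0,0,45,0,0,0,0,45,0,-0.005,0,0,45,0,0,0,0,45,0,0,0.003,0,45,0,0,0.003,0,45,0,0,0,0],
)

```text
t: 10.32
position: [0.4875, 0.1762, 0.0971]
tcp_rot: [0.604, 0.797, -0.0, -0.0]
contact_force: [-0.4, 0.1, -0.0]
grip_width: 0.0413
finger_force: 0.0
```

Emit:
servo_tool(
  commands=[45,0,0,0.003,0,45,0,0,0.003,0,45,0,0,0.003,0,45,0,0,0,0],
)

```text
t: 10.65
position: [0.4875, 0.1762, 0.088]
tcp_rot: [0.604, 0.797, -0.001, -0.0]
contact_force: [-0.0, 0.9, 0.4]
grip_width: 0.0412
finger_force: 0.0
```

Emit:
servo_tool(
  commands=[45,0,0,0.003,0,45,0,0,0.003,0,45,0,0,0.003,0,45,0,0,0,0],
)

```text
t: 10.98
position: [0.4875, 0.1762, 0.0791]
tcp_rot: [0.604, 0.797, -0.0, -0.0]
contact_force: [0.9, -0.1, -0.5]
grip_width: 0.0414
finger_force: 0.0
```

```bash
python3 - <<'E'
from h import *
plan([.488,.177,.105],105.8)
im,cal=shot('wrist');cv2.imwrite('pics/w5.png',cv2.resize(im[150:290,160:340,::-1],None,fx=4,fy=4,interpolation=3))
E
```

```text
t 11.0 at [0.4875 0.1762 0.0791] yaw 105.7 -> turn -0.1 shift [ 0.0006  0.0007 -0.0259] j7 -0.03 grip 0.0414 F [ 0.8612 -0.124  -0.5413]
```

View pics/w5.png

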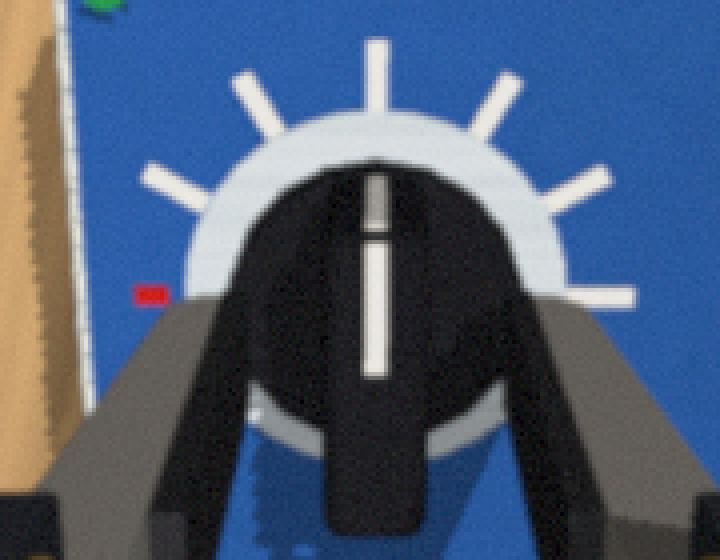

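The bar now stands between the fingers, with no contact at a reported z of 0.079. So the real tips sit well above the reported TCP. I'll find the offset by touch.

Emit:
servo_tool(
  commands=[45,0,0,0.002,0,45,0,0,0.002,0,45,0,0,0.002,0,45,0,0,0,0],
)

```text
t: 11.37
position: [0.4877, 0.1763, 0.0734]
tcp_rot: [0.604, 0.797, -0.0, -0.0]
contact_force: [-0.6, -0.2, 1.2]
grip_width: 0.0413
finger_force: 0.0
```

Emit:
servo_tool(
  commands=[0,0,0,0,0,0,0,0,0,0,0,0,0,0,0,0,0,0,0,0,0,0,0,0,0,0,0,0,0,0],
)

```text
t: 11.87
position: [0.4875, 0.1762, 0.0739]
tcp_rot: [0.604, 0.797, -0.0, -0.0]
contact_force: [-1.2, -0.6, 3.2]
grip_width: 0.0159
finger_force: 30.0
```

Gripped: 15.9 mm, 30 N. Now turn it back to off.

Emit:
servo_tool(
  commands=[0,0,0,0,-6,0,0,0,0,-7,0,0,0,0,-7,0,0,0,0,-7,0,0,0,0,-7,0,0,0,0,-7,0,0,0,0,-7,0,0,0,0,-7,0,0,0,0,-7,0,0,0,0,-7,0,0,0,0,-7,0,0,0,0,-7],
)

```text
t: 12.87
position: [0.4882, 0.1773, 0.0739]
tcp_rot: [-0.079, 0.997, 0.001, 0.0]
contact_force: [-1.4, 1.5, 0.3]
grip_width: 0.0159
finger_force: 30.0
```

Emit:
servo_tool(
  commands=[0,0,0,0,-7,0,0,0,0,0,30,0,0,0,0,45,0,0,0,0,45,0,0,0.002,0,45,0,0,0.002,0],
)

```text
t: 13.37
position: [0.4882, 0.1761, 0.0697]
tcp_rot: [-0.136, 0.991, -0.0, 0.0]
contact_force: [-0.2, 0.3, 0.4]
grip_width: 0.0398
finger_force: 0.0
```

Emit:
servo_tool(
  commands=[45,0,0,0.002,0,45,0,0,0.002,0,45,0,0,0,0],
)

```text
t: 13.62
position: [0.4881, 0.1762, 0.0675]
tcp_rot: [-0.137, 0.991, -0.0, -0.0]
contact_force: [-5.1, -2.6, 17.1]
grip_width: 0.0413
finger_force: 8.5
```

Touch at a reported z of about 0.0685 on the disc (true height 0.100), so the true tip is the reported z plus 0.0315. I'll raise up and look at the switch and the old filter's handle direction numerically.

Emit:
servo_tool(
  commands=[70,0,0,-0.03,0,70,0,0,-0.03,0,100,0,0,-0.03,0,100,0,0,-0.035,0,100,-0.033,0,0,0,100,-0.033,0,0,0,100,-0.033,0,0,0,100,-0.033,0,0,0],
)

```text
t: 14.28
position: [0.6164, 0.2124, 0.191]
tcp_rot: [-0.137, 0.991, -0.0, 0.0]
contact_force: [0.5, -0.5, -0.3]
grip_width: 0.0914
finger_force: 0.0
```

Emit:
servo_tool(
  commands=[100,0,0,0,7,100,0,0,0,7,100,0,0,0,7,100,0,0,0,7,100,0,0,0,7,100,0,0,0,7,100,0,0,0,7,100,0,0,0,7,100,0,0,0,7,100,0,0,0,7,100,0,0,0,7,100,0,0,0,7],
)

```text
t: 15.28
position: [0.6148, 0.2121, 0.1903]
tcp_rot: [0.564, 0.826, -0.0, -0.0]
contact_force: [-1.0, -0.1, 0.1]
grip_width: 0.0919
finger_force: 0.0
```

```bash
cat >> h.py <<'E'
def rect(im,cal,c,z,half=.06,n=360):
    "metric view from above of plane z about c: column = +x, row = +y"
    g=np.linspace(-half,half,n,dtype=float); gx,gy=np.meshgrid(g+c[0],g+c[1])
    uv=proj(cal,np.c_[gx.ravel(),gy.ravel(),np.full(gx.size,z)]).astype(np.float32).reshape(n,n,2)
    return cv2.remap(im,uv[...,0],uv[...,1],cv2.INTER_CUBIC)
def edgeyaw(im,cal,c,z,rad,half=.06,n=360):
    "peaks of straight-edge direction (deg, mod 180) within rad of c"
    g=cv2.GaussianBlur(cv2.cvtColor(rect(im,cal,c,z,half,n),cv2.COLOR_RGB2GRAY),(0,0),3).astype(float)
    gx=cv2.Sobel(g,-1,1,0);gy=cv2.Sobel(g,-1,0,1); m=np.hypot(gx,gy)
    yy,xx=np.mgrid[:n,:n]; ok=np.hypot(xx-n/2,yy-n/2)<rad*n/(2*half)
    a=(np.degrees(np.arctan2(gy,gx))+90)%180
    h=np.histogram(a[ok],180,(0,180),weights=m[ok])[0]; h=np.convolve(np.r_[h[-8:],h,h[:8]],np.hanning(11),'same')[8:-8]
    pk=[i for i in range(180) if h[i]==max(h[(np.arange(i-8,i+9))%180])]
    return sorted([(round(h[i]/h.mean(),2),i+.5) for i in pk],reverse=True)[:4]
E
python3 - <<'E'
from h import *
im,cal=shot('wrist')
plan([.6135,.2115,.25],63)
print(pin('wrist',cal,'old_filter'),pin('wrist',cal,'seat'),pin('wrist',cal,'collar_top'),pin('wrist',cal,'fan_grip'))
c=[.6135,.2115]
print(edgeyaw(im,cal,c,.142,.034))
for d in spotter.masks_of('wrist','old_filter')[:1]:print(d['confidence'],maskline(cal,d['mask'],.112))
f=[.488,.1765];a=rect(im,cal,c,.142);b=rect(im,cal,f,.131);cv2.imwrite('pics/r1.png',np.hstack([a,b])[:,:,::-1])
E
```

```text
t 15.3 at [0.6149 0.2122 0.1903] yaw 111.1 -> turn 48.1 shift [-0.0012 -0.0009 -0.0597] j7 0.05 grip 0.0917 F [ 0.4726 -0.5373 -0.0543]
[(0.66, array([0.6107, 0.2119, 0.0567]))] [] [] [(0.77, array([0.4849, 0.1748, 0.1177]))]
[(np.float64(4.34), 70.5), (np.float64(1.65), 25.5), (np.float64(1.29), 45.5), (np.float64(1.25), 90.5)]
0.96 (array([0.6106, 0.2145]), np.float64(92.90208300593757), array([0.0749, 0.0753]))
```

View pics/r1.png

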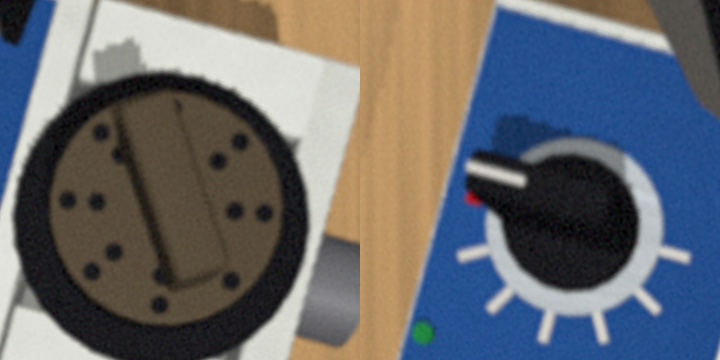

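The rectified view shows the pointer at (495,175) on the red tick, so the fan is off. The old filter's handle runs at 70.5°, centred near (0.612,0.213). I'll grip it and twist it out.

Emit:
servo_tool(
  commands=[55,0,0,0,6.8,55,0,0,0,6.8,55,0,0,0,6.8,55,0,0,0,6.8,55,0,0,0,6.8,55,0,-0.003,0,6.6,55,0,0,0.027,0,55,0,0,0.027,0,55,0,0,0.027,0,55,0,0,0.018,0,55,0,0,0.008,0,55,0,0,0,0],
)

```text
t: 16.58
position: [0.6108, 0.2123, 0.0817]
tcp_rot: [0.813, 0.582, -0.002, -0.0]
contact_force: [0.1, -0.1, -0.3]
grip_width: 0.0506
finger_force: 0.0
```

Emit:
servo_tool(
  commands=[0,0,0,0,0,0,0,0,0,0,0,0,0,0,0,0,0,0,0,0,0,0,0,0,0,0,0,0,0,0],
)

```text
t: 17.08
position: [0.6128, 0.213, 0.0849]
tcp_rot: [0.813, 0.582, 0.001, 0.0]
contact_force: [-0.0, -0.9, 4.1]
grip_width: 0.0198
finger_force: 30.0
```

Gripped at 19.8 mm. Twist and pull.

Emit:
servo_tool(
  commands=[0,0,0,0,7,0,0,0,-0.004,7,0,0,0,-0.006,7,0,0,0,-0.008,7,0,0,0,-0.008,-7,0,0,0,-0.008,-7,0,0,0,-0.008,-7,0,0,0,-0.008,-7,0,0,0,-0.02,0,0,0,0,-0.03,0,0,0,0,-0.03,0,0,0,0,0,0],
)

```text
t: 18.08
position: [0.6153, 0.2137, 0.2199]
tcp_rot: [0.813, 0.582, 0.005, 0.001]
contact_force: [1.2, 0.3, -1.1]
grip_width: 0.0195
finger_force: 30.0
```

```bash
python3 - <<'E'
from h import *
im,cal=shot('scene');print(pin('scene',cal,'old_filter'),pin('scene',cal,'carton_in'))
plan([.485,-.407,.2],70.5)
im,cal=shot('top');print(pin('top',cal,'carton_in'))
E
```

```text
[(0.87, array([0.6145, 0.212 , 0.1994])), (0.62, array([ 0.6667, -0.4363,  0.0024])), (0.22, array([ 0.3637, -0.2175,  0.0112]))] [(0.78, array([ 0.4853, -0.4074,  0.0096]))]
t 18.2 at [0.6112 0.2127 0.2127] yaw 71.1 -> turn 0.6 shift [-0.6262  0.0879  0.0127] j7 -0.60 grip 0.0199 F [-0.0426  0.1222 -2.9804]
[(0.64, array([ 0.4863, -0.404 ,  0.0042]))]
```

Emit:
servo_tool(
  commands=[0,-0.02,0.003,0,0,0,-0.035,0.005,0,0,0,-0.035,0.005,0,0,0,-0.035,0.005,0,0,0,-0.035,0.005,0,0,0,-0.035,0.005,0,0,0,-0.035,0.005,0,0,0,-0.035,0.005,0,0,0,-0.035,0.005,0,0,0,-0.035,0.005,0,0,0,-0.035,0.005,0,0,0,-0.035,0.005,0,0],
)

```text
t: 19.33
position: [0.5345, -0.1904, 0.2122]
tcp_rot: [0.813, 0.582, -0.001, -0.001]
contact_force: [1.2, -0.1, -3.7]
grip_width: 0.0198
finger_force: 30.0
```

Emit:
servo_tool(
  commands=[0,-0.035,0.005,0,0,0,-0.035,0.005,0,0,0,-0.035,0.005,0,0,0,-0.035,0.005,0,0,0,-0.035,0.005,0,0,0,-0.035,0.005,0,0,0,-0.011,0.002,0,0,0,0,0,0,0],
)

```text
t: 20.0
position: [0.4917, -0.4126, 0.212]
tcp_rot: [0.815, 0.579, -0.002, -0.001]
contact_force: [-0.8, 0.5, -2.1]
grip_width: 0.0196
finger_force: 30.0
```

```bash
python3 - <<'E'
from h import *
plan([.4855,-.406,.04],70.5)
im,cal=shot('scene');print(pin('scene',cal,'old_filter'))
E
```

```text
t 20.0 at [ 0.4917 -0.4126  0.212 ] yaw 70.8 -> turn 0.3 shift [ 0.0042 -0.008   0.172 ] j7 0.52 grip 0.0196 F [-0.7646  0.5058 -2.133 ]
[(0.85, array([ 0.4912, -0.4122,  0.1889]))]
```

Emit:
servo_tool(
  commands=[0,0.004,-0.007,0,0,0,0,0,0.03,0,0,0,0,0.03,0,0,0,0,0.03,0,0,0,0,0.03,0,0,0,0,0.03,0,0,0,0,0.015,0,0,0,0,0.01,0,0,0,0,0,0],
)

```text
t: 20.85
position: [0.4891, -0.3994, 0.0367]
tcp_rot: [0.813, 0.583, -0.0, -0.002]
contact_force: [-0.3, 0.3, -2.8]
grip_width: 0.0195
finger_force: 30.0
```

Emit:
servo_tool(
  commands=[20,0,0,0.004,0,30,0,0,0,0,50,0,0,0,0,60,0,0,0,0,60,0,0,0,0,60,0,0,-0.03,0,60,0,0,-0.04,0,60,0,0,-0.04,0,60,0,0,-0.04,0,60,0,0,-0.04,0],
)

```text
t: 21.68
position: [0.4893, -0.4028, 0.2275]
tcp_rot: [0.814, 0.581, 0.0, 0.0]
contact_force: [0.8, -0.5, -0.0]
grip_width: 0.0549
finger_force: 0.0
```

```bash
python3 - <<'E'
from h import *
plan([.4785,.4222,.2],90)
im,cal=shot('scene');print(pin('scene',cal,'old_filter'),pin('scene',cal,'new_filter'))
im,cal=shot('wrist');print(pin('wrist',cal,'old_filter'))
E
```

```text
t 21.7 at [ 0.4893 -0.4028  0.2275] yaw 71.1 -> turn -18.9 shift [ 0.825  -0.0108  0.0275] j7 0.51 grip 0.0549 F [ 0.8005 -0.5444 -0.0432]
[(0.81, array([ 0.4903, -0.4024,  0.0058]))] [(0.73, array([0.4769, 0.4243, 0.0008])), (0.73, array([0.3408, 0.4728, 0.0018])), (0.71, array([0.5968, 0.3949, 0.0024])), (0.23, array([ 0.4909, -0.4036,  0.0091]))]
[(0.8, array([ 0.4908, -0.4053,  0.0035]))]
```

The spent canister stands in the carton with its foot at 5 mm. On to the new one.

Emit:
servo_tool(
  commands=[100,0.02,-0.007,0,0,100,0.036,-0.013,0,0,100,0.036,-0.013,0,0,100,0.036,-0.013,0,0,100,0.036,-0.013,0,0,100,0.036,-0.013,0,0,100,0.036,-0.013,0,0,100,0.036,-0.013,0,0,100,0.036,-0.013,0,0,100,0.036,-0.013,0,0,100,0.036,-0.013,0,0,100,0.036,-0.013,0,0],
)

```text
t: 22.93
position: [0.4804, 0.0413, 0.2232]
tcp_rot: [0.813, 0.582, -0.001, -0.001]
contact_force: [0.5, -0.9, -1.0]
grip_width: 0.0921
finger_force: 0.0
```

Emit:
servo_tool(
  commands=[100,0.036,-0.013,0,0,100,0.036,-0.013,0,0,100,0.036,-0.013,0,0,100,0.036,-0.013,0,0,100,0.036,-0.013,0,0,100,0.036,-0.013,0,0,100,0.036,-0.013,0,0,100,0.036,-0.013,0,0,100,0.036,-0.013,0,0,100,0.036,-0.013,0,0,100,0.001,0.002,0,0,100,0,0,0,0],
)

```text
t: 23.93
position: [0.4757, 0.4241, 0.2217]
tcp_rot: [0.812, 0.583, -0.002, 0.0]
contact_force: [-0.2, -1.0, 0.2]
grip_width: 0.0919
finger_force: 0.0
```

```bash
python3 - <<'E'
from h import *
plan([.4785,.4222,.2],90)
im,cal=shot('wrist');P=pin('wrist',cal,'new_filter');print(P)
for d in spotter.masks_of('wrist','new_filter')[:3]:print(d['confidence'],maskline(cal,d['mask'],.05))
c=np.array([.478,.423])
for z in(.082,.052):
  print(edgeyaw(im,cal,c,z,.032))
r=rect(im,cal,c,.082);cv2.imwrite('pics/r2.png',r[:,:,::-1])
E
```

```text
t 23.9 at [0.4757 0.4241 0.2217] yaw 71.4 -> turn -18.6 shift [-0.0019  0.0028  0.0217] j7 -1.06 grip 0.0919 F [-0.1525 -0.9839  0.2392]
[(0.83, array([0.4792, 0.4228, 0.0012])), (0.75, array([ 0.5933,  0.3972, -0.0027])), (0.57, array([ 0.3369,  0.4745, -0.0008]))]
0.81 (array([0.3294, 0.4708]), np.float64(-157.40952786423838), array([0.1076, 0.118 ]))
0.81 (array([0.5897, 0.4003]), np.float64(130.9353018588472), array([0.0482, 0.0502]))
0.64 (array([0.4772, 0.4239]), np.float64(111.54190859300643), array([0.0744, 0.0752]))
[(np.float64(6.64), 171.5), (np.float64(0.84), 91.5), (np.float64(0.83), 109.5), (np.float64(0.83), 46.5)]
[(np.float64(7.63), 172.5), (np.float64(0.82), 46.5), (np.float64(0.79), 136.5), (np.float64(0.76), 90.5)]
```

View pics/r2.png

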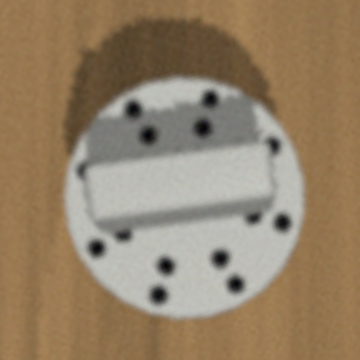

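The view shows a white handle from (85,195) to (272,170), direction about 172°, centred at (179,180), i.e. (0.478,0.423). I'll turn and grip.

Emit:
servo_tool(
  commands=[60,0,0,0,-7,60,0,0,0,-7,60,0,0,0,-7,60,0,0,0,-7,60,0,0,0,-7,60,0,0,0,-7,60,0,0,0,-7,60,0,0,0,-7,60,0,0,0,-7,60,0,0,0,-7,60,0,0,0,-7,60,0,0,0,-7],
)

```text
t: 25.08
position: [0.4783, 0.4203, 0.2248]
tcp_rot: [0.214, 0.977, -0.0, 0.0]
contact_force: [-0.3, 0.1, -0.2]
grip_width: 0.055
finger_force: 0.0
```

Emit:
servo_tool(
  commands=[60,0,0,0,-7,60,0,0,0,-7,60,0,0,0,-2.5,60,0,0,0,0],
)

```text
t: 25.42
position: [0.4784, 0.4204, 0.2248]
tcp_rot: [0.074, 0.997, -0.0, 0.0]
contact_force: [0.2, -0.9, -0.2]
grip_width: 0.0552
finger_force: 0.0
```

```bash
python3 - <<'E'
from h import *
plan([.478,.423,.0225],172)
im,cal=shot('wrist');print(pin('wrist',cal,'new_filter'))
print(edgeyaw(im,cal,[.478,.423],.07,.032))
E
```

```text
t 25.4 at [0.4784 0.4204 0.2248] yaw 171.5 -> turn -0.5 shift [0.0007 0.0025 0.2023] j7 0.57 grip 0.0552 F [ 0.2319 -0.8851 -0.2215]
[(0.96, array([ 0.3361,  0.473 , -0.0024])), (0.91, array([ 0.5963,  0.399 , -0.0033]))]
[(np.float64(4.33), 171.5), (np.float64(1.76), 83.5), (np.float64(0.98), 135.5), (np.float64(0.83), 45.5)]
```

Emit:
servo_tool(
  commands=[60,0,0.0025,0.03,0,60,0,0,0.035,0,60,0,0,0.035,0,60,0,0,0.035,0,60,0,0,0.03,0,60,0,0,0.02,0,60,0,0,0.012,0,60,0,0,0.005,0,60,0,0,0,0],
)

```text
t: 26.27
position: [0.4779, 0.4245, 0.0222]
tcp_rot: [0.073, 0.997, -0.0, -0.0]
contact_force: [0.2, 0.8, -0.4]
grip_width: 0.0552
finger_force: 0.0
```

Emit:
servo_tool(
  commands=[0,0,0,0,0,0,0,0,0,0,0,0,0,0,0,0,0,0,0,0,0,0,0,0,0,0,0,0,0,0,0,0,0,-0.02,0,0,0,0,-0.03,0,0,0,0,-0.04,0,0,0,0,-0.04,0,0,0,0,-0.04,0,0,0,0,0,0],
)

```text
t: 27.27
position: [0.4814, 0.4289, 0.2019]
tcp_rot: [0.073, 0.997, 0.006, 0.005]
contact_force: [0.4, 1.1, -0.5]
grip_width: 0.0197
finger_force: 30.0
```

```bash
python3 - <<'E'
from h import *
plan([.6125,.2125,.17],172)
im,cal=shot('scene');print(pin('scene',cal,'new_filter'),pin('scene',cal,'collar_top'),pin('scene',cal,'seat'))
im,cal=shot('top');print(pin('top',cal,'new_filter'),pin('top',cal,'collar_top'),pin('top',cal,'seat'))
print([(d['confidence'],tw(cal,d['centre'])) for d in spotter.spot_in('top','collar_top')])
E
```

```text
t 27.3 at [0.4814 0.4289 0.2019] yaw 171.6 -> turn -0.4 shift [-0.16   -0.196   0.0319] j7 0.56 grip 0.0197 F [ 0.4023  1.1122 -0.4972]
[(0.87, array([0.3381, 0.4693, 0.0025])), (0.78, array([0.5962, 0.3901, 0.0028])), (0.65, array([ 0.461 , -0.0393,  0.0099])), (0.55, array([0.4837, 0.429 , 0.1815])), (0.42, array([ 0.441 , -0.1507,  0.0111]))] [(0.83, array([0.6161, 0.2138, 0.1056]))] [(0.84, array([0.6077, 0.2081, 0.0649]))]
[(0.81, array([ 0.5972,  0.3943, -0.0035])), (0.72, array([0.4863, 0.1783, 0.1207])), (0.4, array([0.4753, 0.4228, 0.1672]))] [(0.87, array([0.6125, 0.2107, 0.1003]))] [(0.84, array([0.6141, 0.2112, 0.0606])), (0.46, array([ 0.6556, -0.0969, -0.0016])), (0.2, array([ 0.6593, -0.0317,  0.0723]))]
[(0.65, array([0.5524, 0.1966, 0.0889])), (0.34, array([ 0.4515, -0.1485,  0.0232]))]
```

Emit:
servo_tool(
  commands=[0,-0.02,-0.024,0,0,0,-0.027,-0.032,0,0,0,-0.027,-0.032,0,0,0,-0.027,-0.032,0,0,0,-0.027,-0.032,0,0,0,-0.027,-0.032,0,0,0,-0.008,-0.01,0,0,0,0,0,0,0,0,0,0,0,0,0,0,0,0,0],
)

```text
t: 28.55
position: [0.6095, 0.212, 0.1923]
tcp_rot: [0.072, 0.997, 0.0, -0.001]
contact_force: [0.2, 0.5, -2.4]
grip_width: 0.02
finger_force: 30.0
```

```bash
python3 - <<'E'
from h import *
plan([.6125,.212,.14],172)
im,cal=shot('wrist');plan([.6125,.212,.14],172);print(pin('wrist',cal,'collar_top'),pin('wrist',cal,'seat'),pin('wrist',cal,'new_filter'))
im,cal=shot('scene');plan([.6125,.212,.14],172);print(pin('scene',cal,'new_filter'))
E
```

```text
t 28.6 at [0.6095 0.212  0.1923] yaw 171.8 -> turn -0.2 shift [-0.003   0.0004  0.0523] j7 0.98 grip 0.0200 F [ 0.1828  0.4796 -2.3744]
t 28.6 at [0.6094 0.2125 0.1925] yaw 171.8 -> turn -0.2 shift [-0.0032 -0.0001  0.0525] j7 0.98 grip 0.0198 F [ 0.2536  0.2476 -1.9987]
[] [(0.96, array([0.6118, 0.2117, 0.0612]))] [(0.8, array([0.6055, 0.212 , 0.1716])), (0.72, array([ 0.5917,  0.3959, -0.0028])), (0.23, array([ 0.5481,  0.1982, -0.0006]))]
t 28.8 at [0.6099 0.2117 0.1928] yaw 171.8 -> turn -0.2 shift [-0.0025  0.0007  0.0528] j7 0.98 grip 0.0198 F [ 0.9008  0.4375 -3.0896]
[(0.92, array([0.3392, 0.4709, 0.0017])), (0.72, array([0.5978, 0.3954, 0.0031])), (0.58, array([0.6091, 0.2123, 0.1712]))]
```

Emit:
servo_tool(
  commands=[0,-0.0035,0,0.02,0,0,0,0,0.025,0,0,0,0,0.015,0,0,0,0,0.008,0,0,0,0,0.004,0,0,0,0,0,0,0,0,0,0,0],
)

```text
t: 29.43
position: [0.6146, 0.2102, 0.1217]
tcp_rot: [0.073, 0.997, 0.0, 0.001]
contact_force: [-0.6, 0.1, -2.3]
grip_width: 0.0197
finger_force: 30.0
```

Emit:
servo_tool(
  commands=[0,0,0,0.003,4,0,0,0,0.003,4,0,0,0,0.003,-4,0,0,0,0.003,-4,0,0,0,0,0],
)

```text
t: 29.85
position: [0.6146, 0.2109, 0.1104]
tcp_rot: [0.072, 0.997, 0.001, 0.001]
contact_force: [-2.3, 2.7, 1.0]
grip_width: 0.02
finger_force: 30.0
```

Emit:
servo_tool(
  commands=[0,0,0,0.003,6,0,0,0,0.003,6,0,0,0,0.003,6,0,0,0,0.003,-6,0,0,0,0.003,-6,0,0,0,0.003,-6,0,0,0,0.002,6,0,0,0,0.002,6],
)

```text
t: 30.52
position: [0.6145, 0.211, 0.0883]
tcp_rot: [0.18, 0.984, 0.001, 0.0]
contact_force: [-1.6, 0.8, 2.6]
grip_width: 0.0197
finger_force: 30.0
```

Emit:
servo_tool(
  commands=[0,0,0,0.002,6,0,0,0,0.002,-6,0,0,0,0.0015,-6,0,0,0,0.0015,-6,0,0,0,0,0],
)

```text
t: 30.93
position: [0.6144, 0.2104, 0.0828]
tcp_rot: [0.072, 0.997, 0.001, 0.0]
contact_force: [-5.3, -0.3, 9.1]
grip_width: 0.0196
finger_force: 30.0
```

Emit:
servo_tool(
  commands=[0,0,0,0.001,6,0,0,0,0.001,6,0,0,0,0.001,-6,0,0,0,0,-6,0,0,0,0,0],
)

```text
t: 31.35
position: [0.6148, 0.211, 0.0826]
tcp_rot: [0.073, 0.997, 0.001, 0.001]
contact_force: [-10.8, -2.1, 24.1]
grip_width: 0.02
finger_force: 30.2
```

```bash
python3 - <<'E'
from h import *
plan([.6125,.212,.0825],172);print(robot.state()['ft_torque'])
im,cal=shot('scene');print(pin('scene',cal,'new_filter'))
E
```

```text
t 31.4 at [0.6148 0.211  0.0826] yaw 171.6 -> turn -0.4 shift [0.0024 0.0007 0.0001] j7 0.96 grip 0.0200 F [-10.8195  -2.1056  24.1173]
[-0.3574  2.6133 -0.5479]
[(0.88, array([0.6123, 0.2105, 0.0614])), (0.75, array([ 0.3387,  0.4721, -0.0001])), (0.63, array([0.5954, 0.3931, 0.0033]))]
```

Landed: z has stopped at 0.0826 with 24 N. I'll relax the sideways offset (it should be the true centre), wiggle once more and let go.

Emit:
servo_tool(
  commands=[0,0.002,0,0,5,0,0,0,0.001,0,0,0,0,0,-5,0,0,0,0,0],
)

```text
t: 31.78
position: [0.6151, 0.2116, 0.0825]
tcp_rot: [0.074, 0.997, 0.002, 0.003]
contact_force: [-6.9, -1.3, 24.7]
grip_width: 0.0202
finger_force: 30.6
```

Emit:
servo_tool(
  commands=[20,0,0,0,0,30,0,0,0,0,45,0,0,0,0,60,0,0,0,0,60,0,0,-0.03,0,60,0,0,-0.04,0,60,0,0,-0.03,0,60,0,0,0,0],
)

```text
t: 32.45
position: [0.6168, 0.2118, 0.1842]
tcp_rot: [0.074, 0.997, 0.003, 0.006]
contact_force: [-0.1, 0.6, 0.5]
grip_width: 0.055
finger_force: 0.0
```

```bash
python3 - <<'E'
from h import *
plan([.462,-.0425,.2],-13)
im,cal=shot('wrist');print('nf',pin('wrist',cal,'new_filter'))
cv2.imwrite('pics/r3.png',np.hstack([rect(im,cal,[.6125,.212],.105,.06,360),cv2.resize(im[100:384,80:430],(440,360))])[:,:,::-1])
im,cs=shot('scene');print(pin('scene',cs,'new_filter'))
im,ct=shot('top')
for n in'abc':
    for c,k in(('top',ct),('scene',cs)): print(n,c,[(a,p) for a,p in pin(c,k,f'iron_{n}_nose')[:3]])
    for d in spotter.masks_of('top',f'iron_{n}')[:3]:
        q=maskline(ct,d['mask'],.018);v,u=np.nonzero(d['mask']);print('mask',round(d['confidence'],2),q[0],round(q[1],1),q[2],'rgb',im[v,u].mean(0))
print(pin('top',ct,'iron_a'))
E
```

```text
t 32.5 at [0.6168 0.2118 0.1842] yaw 171.5 -> turn 4.5 shift [ 0.0936 -0.2826 -0.0158] j7 0.98 grip 0.0550 F [-0.0977  0.5632  0.4563]
nf [(0.92, array([0.6146, 0.2115, 0.0631])), (0.76, array([ 0.5941,  0.396 , -0.0039]))]
[(0.7, array([0.5963, 0.3948, 0.0021])), (0.67, array([0.6118, 0.2106, 0.062 ])), (0.67, array([ 0.6535, -0.1031,  0.0058]))]
a top [(0.72, array([ 0.4729, -0.1842,  0.0102]))]
a scene [(0.66, array([ 0.4691, -0.1861,  0.0083])), (0.55, array([ 0.6445, -0.1618,  0.0783])), (0.25, array([ 0.4811, -0.4042,  0.0031]))]
mask 0.77 [ 0.4015 -0.2304] 156.5 [0.0232 0.1424] rgb [45.5889 60.691  91.2682]
mask 0.64 [ 0.4733 -0.045 ] 169.6 [0.0235 0.1381] rgb [48.2659 84.9758 51.4653]
mask 0.57 [ 0.433  -0.1682] 154.4 [0.0244 0.1412] rgb [112.108   69.795   34.2659]
b top [(0.91, array([ 0.3626, -0.2147,  0.0188])), (0.52, array([ 0.4095, -0.2386,  0.0123])), (0.35, array([ 0.6602, -0.0316,  0.0743]))]
b scene [(0.56, array([ 0.3638, -0.2153,  0.01  ]))]
mask 0.77 [ 0.4015 -0.2304] 156.5 [0.0232 0.1424] rgb [45.5889 60.691  91.2682]
mask 0.64 [ 0.4733 -0.045 ] 169.6 [0.0235 0.1381] rgb [48.2659 84.9758 51.4653]
mask 0.57 [ 0.433  -0.1682] 154.4 [0.0244 0.1412] rgb [112.108   69.795   34.2659]
c top [(0.69, array([ 0.519 , -0.0547,  0.0137]))]
c scene [(0.69, array([ 0.5141, -0.0549,  0.0125]))]
mask 0.77 [ 0.4015 -0.2304] 156.5 [0.0232 0.1424] rgb [45.5889 60.691  91.2682]
mask 0.64 [ 0.4733 -0.045 ] 169.6 [0.0235 0.1381] rgb [48.2659 84.9758 51.4653]
mask 0.57 [ 0.433  -0.1682] 154.4 [0.0244 0.1412] rgb [112.108   69.795   34.2659]
[(0.75, array([ 0.4103, -0.2364,  0.0111])), (0.66, array([ 0.4643, -0.0438,  0.0096])), (0.61, array([ 0.4219, -0.1663,  0.0109]))]
```

View pics/r3.png

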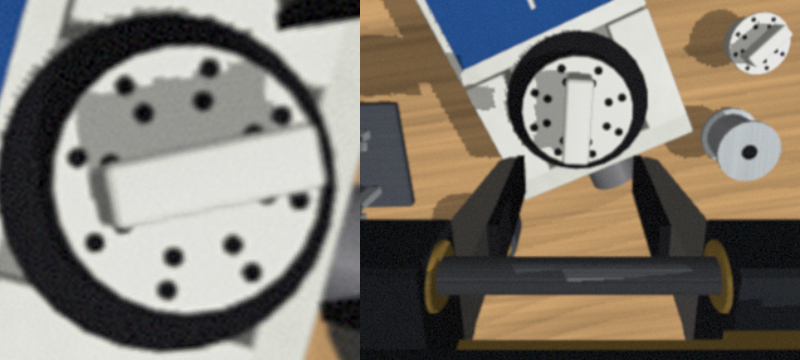

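The canister is seated: the flange ring is concentric and lies level in the collar, and the measured origin z is about 0.062. Orange has been knocked, and its middle is now about (0.422,−0.166). Next is the green iron.

Emit:
servo_tool(
  commands=[60,0,0,0,4.5,60,0.011,-0.033,0,0,60,0.012,-0.036,0,0,60,0.012,-0.036,0,0,60,0.012,-0.036,0,0,60,0.012,-0.036,0,0,60,0.012,-0.036,0,0,60,0.012,-0.036,0,0,60,0.01,-0.033,0.01,0,60,0,0,0.03,0,60,0,0,0.02,0,60,0,0,0,0],
)

```text
t: 34.2
position: [0.4557, -0.0448, 0.1131]
tcp_rot: [0.113, 0.994, -0.0, -0.003]
contact_force: [0.2, -0.4, -0.0]
grip_width: 0.0552
finger_force: 0.0
```

```bash
cat >> h.py <<'E'
def iron(n,c0,half=.08,cam='wrist'):
    "handle centre, tip direction from close by"
    im,cal=shot(cam); plan([*c0,-.0275],0)
    P=[(a,p) for a,p in pin(cam,cal,f'iron_{n}') if np.hypot(*(p[:2]-c0))<.05]; N=[(a,p) for a,p in pin(cam,cal,f'iron_{n}_nose') if np.hypot(*(p[:2]-c0))<.1]
    print('origin',P,'nose',N)
    for d in spotter.masks_of(cam,f'iron_{n}'):
        q=maskline(cal,d['mask'],.018)
        if np.hypot(*(q[0]-c0))<.06: print('mask',round(d['confidence'],2),q)
    r=rect(im,cal,c0,.024,half,480); h=cv2.cvtColor(r,cv2.COLOR_RGB2HSV)
    rng={'a':((3,140,80),(14,255,255)),'b':((100,120,40),(125,255,255)),'c':((45,120,30),(85,255,255))}[n]
    m=cv2.inRange(h,*rng); k,l,s,_=cv2.connectedComponentsWithStats(m); 
    if k>1:
        j=1+np.argmax(s[1:,4]); v,u=np.nonzero(l==j); (cx,cy),wh,_=(R_:=cv2.minAreaRect(np.c_[u,v].astype(np.float32)))
        b=cv2.boxPoints(R_); e=[b[1]-b[0],b[2]-b[1]]; e=max(e,key=np.linalg.norm); f=2*half/480
        print('colour box centre',c0[0]-half+cx*f,c0[1]-half+cy*f,'size',np.array(wh)*f,'yaw %.1f'%(np.degrees(np.arctan2(e[1],e[0]))%180))
E
python3 - <<'E'
from h import *
iron('c',np.array([.4625,-.0425]))
E
```

```text
t 34.2 at [ 0.4572 -0.0443  0.1148] yaw 167.1 -> turn -12.9 shift [-0.0053  0.0018  0.1423] j7 1.35 grip 0.0552 F [0.3048 0.27   0.7171]
origin [(0.83, array([ 0.462 , -0.046 ,  0.0113]))] nose []
mask 0.58 (array([ 0.4699, -0.0449]), np.float64(169.5983854546561), array([0.0228, 0.1409]))
colour box centre 0.4451677093505859 -0.04049421691894531 size [0.0227 0.0773] yaw 169.9
```

Emit:
servo_tool(
  commands=[60,-0.0045,0.001,0.03,-2.9,60,0,0,0.04,0,60,0,0,0.035,0,60,0,0,0.022,0,60,0,0,0.01,0,60,0,0,0.004,0,60,0,0,0,0],
)

```text
t: 34.98
position: [0.464, -0.044, -0.0248]
tcp_rot: [0.087, 0.996, 0.0, 0.0]
contact_force: [0.2, -1.0, 1.2]
grip_width: 0.055
finger_force: 0.0
```

Emit:
servo_tool(
  commands=[10,0,0,0,0,10,0,0,0,0,10,0,0,0,0,10,0,0,0,0,10,0,0,0,0,10,0,0,-0.03,0,10,0,0,-0.04,0,10,0,0,-0.04,0,10,0,0,-0.04,0,10,0,0,-0.02,0,10,0,0,0,0],
)

```text
t: 35.9
position: [0.4666, -0.0445, 0.1498]
tcp_rot: [0.087, 0.996, 0.0, 0.005]
contact_force: [1.6, 0.3, -1.2]
grip_width: 0.0238
finger_force: 30.0
```

```bash
python3 - <<'E'
from h import *
plan([.6615,-.0305,.14],172.3)
im,cal=shot('wrist');print(pin('wrist',cal,'rest1'),pin('wrist',cal,'rack'),pin('wrist',cal,'iron_c'),pin('wrist',cal,'iron_c_nose'))
print(edgeyaw(im,cal,[.655,-.1],.012,.1,.12))
im,cal=shot('scene');print(pin('scene',cal,'iron_c'),pin('scene',cal,'iron_c_nose'),edgeyaw(im,cal,[.655,-.1],.012,.1,.12))
E
```

```text
t 35.9 at [ 0.4666 -0.0445  0.1498] yaw 170.0 -> turn -2.3 shift [-0.1913  0.04    0.0098] j7 1.40 grip 0.0238 F [ 1.5818  0.278  -1.22  ]
[] [(0.77, array([ 0.6507, -0.1034, -0.005 ]))] [(0.95, array([ 0.4219, -0.1641,  0.015 ])), (0.88, array([ 0.466 , -0.0463,  0.1857])), (0.79, array([ 0.4131, -0.2368,  0.0123])), (0.56, array([ 0.4716, -0.1862,  0.0048])), (0.33, array([ 0.5491,  0.1934, -0.0007]))] [(0.74, array([ 0.5206, -0.0514,  0.1823])), (0.19, array([ 0.6522, -0.1008, -0.0063]))]
[(np.float64(4.03), 169.5), (np.float64(3.51), 82.5), (np.float64(0.93), 136.5), (np.float64(0.5), 45.5)]
[(0.68, array([ 0.4228, -0.1647,  0.0144])), (0.59, array([ 0.4585, -0.0429,  0.1755])), (0.57, array([ 0.4133, -0.2397,  0.013 ]))] [(0.5, array([ 0.5143, -0.0527,  0.1828])), (0.27, array([ 0.6545, -0.1   ,  0.0051])), (0.25, array([0.551 , 0.1937, 0.0036]))] [(np.float64(4.39), 89.5), (np.float64(1.6), 0.5), (np.float64(1.29), 14.5), (np.float64(1.03), 45.5)]
```

Emit:
servo_tool(
  commands=[10,-0.015,0.003,0,-2.3,10,-0.03,0.0063,0,0,10,-0.03,0.0063,0,0,10,-0.03,0.0063,0,0,10,-0.03,0.0063,0,0,10,-0.03,0.0063,0,0,10,-0.02,0.004,0,0,10,-0.006,0.001,0,0,10,0,0,0,0,10,0,0,0,0],
)

```text
t: 37.13
position: [0.6564, -0.0313, 0.1435]
tcp_rot: [0.067, 0.998, -0.0, -0.001]
contact_force: [0.4, -0.4, -0.7]
grip_width: 0.0238
finger_force: 30.0
```

```bash
python3 - <<'E'
from h import *
for c in('wrist','scene','top'):
    im,cal=shot(c);plan([.6615,-.0305,.07],172.3)
    for t in('rest1','rack','iron_c','iron_c_nose'):print(c,t,[(a,p) for a,p in pin(c,cal,t) if p[0]>.56])
    if c=='wrist':w=rect(im,cal,[.655,-.07],.09,.1,400)
cv2.imwrite('pics/r4.png',w[:,:,::-1])
E
```

```text
t 37.2 at [ 0.6562 -0.0314  0.144 ] yaw 172.3 -> turn 0.0 shift [-0.0051  0.0016  0.074 ] j7 1.41 grip 0.0237 F [-0.4694  0.8481 -2.1267]
wrist rest1 []
wrist rack [(0.67, array([ 0.6531, -0.1012, -0.0035]))]
wrist iron_c [(0.93, array([ 0.6561, -0.0352,  0.1769])), (0.36, array([0.6117, 0.2147, 0.0635]))]
wrist iron_c_nose [(0.61, array([ 0.7086, -0.0392,  0.1794]))]
t 37.4 at [ 0.6573 -0.0313  0.1453] yaw 172.3 -> turn 0.0 shift [-0.0041  0.0014  0.0753] j7 1.41 grip 0.0237 F [ 1.0604  0.05   -0.5854]
scene rest1 [(0.76, array([ 0.6526, -0.0978,  0.076 ])), (0.48, array([ 0.648 , -0.1679,  0.0794])), (0.48, array([ 0.6583, -0.0318,  0.0784]))]
scene rack [(0.69, array([ 0.654 , -0.1041,  0.0046]))]
scene iron_c [(0.78, array([ 0.6567, -0.0302,  0.177 ]))]
scene iron_c_nose [(0.81, array([ 0.7086, -0.0361,  0.1834]))]
t 37.7 at [ 0.6577 -0.0312  0.145 ] yaw 172.3 -> turn 0.0 shift [-0.0036  0.0012  0.075 ] j7 1.41 grip 0.0236 F [-0.2569 -0.6657 -0.1162]
top rest1 [(0.7, array([ 0.6449, -0.1709,  0.0768]))]
top rack [(0.79, array([ 0.654 , -0.097 ,  0.0027])), (0.31, array([ 0.643 , -0.1697,  0.0759]))]
top iron_c []
top iron_c_nose []
```

Emit:
servo_tool(
  commands=[10,-0.004,0,0.02,0,10,0,0,0.03,0,10,0,0,0.025,0,10,0,0,0.012,0,10,0,0,0.004,0,10,0,0,0,0],
)

```text
t: 38.38
position: [0.6613, -0.0317, 0.0535]
tcp_rot: [0.067, 0.998, -0.0, -0.001]
contact_force: [0.3, 1.0, -0.5]
grip_width: 0.0239
finger_force: 30.0
```

Emit:
servo_tool(
  commands=[10,0,0,0.003,0,10,0,0,0.003,0,10,0,0,0.002,0,10,0,0,0,0],
)

```text
t: 38.72
position: [0.6624, -0.0316, 0.0478]
tcp_rot: [0.067, 0.998, 0.0, 0.001]
contact_force: [-4.2, 0.5, 6.6]
grip_width: 0.0241
finger_force: 30.0
```

Emit:
servo_tool(
  commands=[10,0,0,0.002,0,10,0,0,0.002,0,10,0,0,0.001,0,10,0,0,0,0],
)

```text
t: 39.05
position: [0.6619, -0.0315, 0.0429]
tcp_rot: [0.067, 0.998, 0.0, 0.0]
contact_force: [-5.9, 0.4, 7.4]
grip_width: 0.0238
finger_force: 30.0
```

```bash
python3 - <<'E'
from h import *
plan([.6613,-.0315,.04],172.3);print(robot.state()['ft_torque'])
im,cal=shot('scene')
print(pin('scene',cal,'iron_c'),pin('scene',cal,'iron_c_nose'))
E
```

```text
t 39.0 at [ 0.6619 -0.0315  0.0429] yaw 172.3 -> turn 0.0 shift [ 0.0006 -0.0001  0.0029] j7 1.40 grip 0.0238 F [-5.8693  0.3658  7.3543]
[0.0061 1.0201 0.0209]
[(0.79, array([ 0.6606, -0.0306,  0.0759])), (0.5, array([ 0.4184, -0.1657,  0.0152]))] [(0.5, array([ 0.7092, -0.0394,  0.0898]))]
```

Emit:
servo_tool(
  commands=[10,0,0,0.002,0,10,0,0,0.002,0,10,0,0,0,0],
)

```text
t: 39.45
position: [0.6619, -0.0315, 0.0388]
tcp_rot: [0.067, 0.998, 0.0, 0.0]
contact_force: [-6.5, 0.8, 7.4]
grip_width: 0.024
finger_force: 30.0
```

Emit:
servo_tool(
  commands=[30,0,0,0,0,38,0,0,0,0,38,0,0,0,0,38,0,0,-0.01,0,38,0,0,-0.03,0,45,0,0,-0.04,0,60,0,0,-0.03,0,60,0,0,0,0],
)

```text
t: 40.12
position: [0.6667, -0.0318, 0.1553]
tcp_rot: [0.067, 0.998, 0.0, 0.007]
contact_force: [1.1, 0.8, 0.0]
grip_width: 0.0525
finger_force: 0.0
```

```bash
python3 - <<'E'
from h import *
im,cal=shot('scene')
print(pin('scene',cal,'iron_c'),pin('scene',cal,'iron_c_nose'))
im,cal=shot('wrist')
print(pin('wrist',cal,'iron_c'),pin('wrist',cal,'iron_c_nose'),pin('wrist',cal,'rest1'))
im,cal=shot('top')
print(pin('top',cal,'iron_a'),pin('top',cal,'iron_a_nose'))
plan([.422,-.1655,.11],160)
E
```

```text
[(0.81, array([ 0.6613, -0.0274,  0.0738])), (0.65, array([ 0.4204, -0.1635,  0.0138])), (0.51, array([ 0.4085, -0.2397,  0.0112]))] [(0.6, array([ 0.7077, -0.041 ,  0.0933]))]
[(0.83, array([ 0.6611, -0.0319,  0.0734]))] [(0.95, array([ 0.7147, -0.036 ,  0.0935]))] [(0.66, array([ 0.6605, -0.0338,  0.0729]))]
[(0.8, array([ 0.425 , -0.1681,  0.0156])), (0.8, array([ 0.4133, -0.238 ,  0.0131]))] [(0.86, array([ 0.4706, -0.1839,  0.0119]))]
t 40.6 at [ 0.6613 -0.0317  0.1458] yaw 172.3 -> turn 12.3 shift [ 0.1791 -0.2076  0.0358] j7 1.41 grip 0.0549 F [ 0.5724 -0.3221  0.3814]
```

Green rests properly: origin z 0.0735, nose 0.0935. Next is orange.

Emit:
servo_tool(
  commands=[60,0,0,0,6.2,60,0.015,-0.017,0,6.1,60,0.025,-0.029,0,0,60,0.025,-0.029,0,0,60,0.025,-0.029,0,0,60,0.025,-0.029,0,0,60,0.025,-0.029,0,0,60,0.025,-0.029,0.01,0,60,0.014,-0.016,0.025,0,60,0,0,0,0,60,0,0,0,0],
)

```text
t: 41.53
position: [0.4228, -0.1675, 0.1112]
tcp_rot: [0.174, 0.985, 0.0, -0.001]
contact_force: [0.8, -0.2, -0.2]
grip_width: 0.0552
finger_force: 0.0
```

```bash
python3 - <<'E'
from h import *
iron('a',np.array([.422,-.1655]))
E
```

```text
t 41.6 at [ 0.4247 -0.1671  0.112 ] yaw 160.0 -> turn -20.0 shift [0.0027 0.0016 0.1395] j7 1.54 grip 0.0551 F [-0.0307 -0.3934  0.3636]
origin [(0.66, array([ 0.4219, -0.1652,  0.0135]))] nose [(0.72, array([ 0.4697, -0.1856,  0.01  ]))]
mask 0.8 (array([ 0.4263, -0.1666]), np.float64(154.37746887840288), array([0.0236, 0.1376]))
colour box centre 0.40458915201822915 -0.1563484598795573 size [0.0246 0.077 ] yaw 154.5
```

Emit:
servo_tool(
  commands=[60,0.004,0.001,0.03,5.5,60,0,0,0.038,0,60,0,0,0.035,0,60,0,0,0.022,0,60,0,0,0.01,0,60,0,0,0.003,0,60,0,0,0,0],
)

```text
t: 42.32
position: [0.4214, -0.1647, -0.0262]
tcp_rot: [0.22, 0.976, 0.0, -0.0]
contact_force: [-0.4, -0.4, 1.5]
grip_width: 0.0551
finger_force: 0.0
```

Emit:
servo_tool(
  commands=[10,0,0,0,0,10,0,0,0,0,10,0,0,0,0,10,0,0,0,0,10,0,0,0,0,10,0,0,-0.03,0,10,0,0,-0.04,0,10,0,0,-0.04,0,10,0,0,-0.04,0,10,0,0,-0.02,0,10,0,0,0,0,10,0,0,0,0],
)

```text
t: 43.32
position: [0.4212, -0.1651, 0.1447]
tcp_rot: [0.22, 0.975, -0.0, 0.001]
contact_force: [-0.2, 1.2, -0.8]
grip_width: 0.0239
finger_force: 30.0
```

```bash
python3 - <<'E'
from h import *
im,cal=shot('wrist')
plan([.6525,-.0998,.144],172.4)
print(pin('wrist',cal,'iron_a')[:3],pin('wrist',cal,'iron_a_nose'))
E
```

```text
t 43.4 at [ 0.4201 -0.1647  0.1433] yaw 154.5 -> turn -17.9 shift [-0.2218  0.0951 -0.0007] j7 1.44 grip 0.0237 F [-0.2776  0.1218 -1.5831]
[(0.83, array([ 0.4102, -0.2376,  0.011 ])), (0.62, array([ 0.6603, -0.0364,  0.0741])), (0.56, array([ 0.4208, -0.1619,  0.1823]))] [(0.65, array([ 0.4713, -0.1845,  0.1802])), (0.52, array([ 0.422 , -0.1656,  0.1841]))]
```

Emit:
servo_tool(
  commands=[10,0,0,0,-6,10,0,0,0,-6,10,0,0,0,-5.9,10,-0.02,0.009,0,0,10,-0.031,0.013,0,0,10,-0.031,0.013,0,0,10,-0.031,0.013,0,0,10,-0.031,0.013,0,0,10,-0.031,0.013,0,0,10,-0.027,0.012,0,0,10,-0.02,0.009,0,0,10,0,0,0,0],
)

```text
t: 44.47
position: [0.6558, -0.0968, 0.1404]
tcp_rot: [0.064, 0.998, 0.001, -0.001]
contact_force: [0.4, 1.0, -1.0]
grip_width: 0.024
finger_force: 30.0
```

Emit:
servo_tool(
  commands=[10,0,0,0,0,10,0,0,0,0],
)

```text
t: 44.63
position: [0.6514, -0.1004, 0.1416]
tcp_rot: [0.066, 0.998, -0.0, -0.002]
contact_force: [-0.0, 0.0, -0.9]
grip_width: 0.0238
finger_force: 30.0
```

```bash
python3 - <<'E'
from h import *
for c in('wrist','scene'):
    im,cal=shot(c);plan([.6525,-.0998,.0535],172.4)
    for t in('iron_a','iron_a_nose','rest1'):print(c,t,[(a,p) for a,p in pin(c,cal,t) if p[0]>.56])
E
```

```text
t 44.7 at [ 0.6515 -0.1007  0.1423] yaw 172.4 -> turn -0.0 shift [-0.0009  0.001   0.0888] j7 1.54 grip 0.0236 F [-0.054  -0.8946 -0.3049]
wrist iron_a [(0.83, array([ 0.6526, -0.0989,  0.1798])), (0.63, array([ 0.6603, -0.0316,  0.0745]))]
wrist iron_a_nose [(0.59, array([ 0.7061, -0.1058,  0.173 ]))]
wrist rest1 []
t 44.9 at [ 0.6526 -0.1006  0.144 ] yaw 172.4 -> turn -0.0 shift [0.0002 0.0008 0.0905] j7 1.54 grip 0.0237 F [-0.4293  0.8561 -1.3701]
scene iron_a [(0.71, array([ 0.6594, -0.0297,  0.0731])), (0.5, array([ 0.6505, -0.0976,  0.1835]))]
scene iron_a_nose [(0.57, array([ 0.7032, -0.1055,  0.1777])), (0.57, array([ 0.6521, -0.0985,  0.1823]))]
scene rest1 [(0.65, array([ 0.6617, -0.0336,  0.0793])), (0.58, array([ 0.6443, -0.1663,  0.0779]))]
```

Emit:
servo_tool(
  commands=[10,0,0.001,0.02,0,10,0,0,0.03,0,10,0,0,0.025,0,10,0,0,0.01,0,10,0,0,0.004,0,10,0,0,0,0],
)

```text
t: 45.53
position: [0.6532, -0.0989, 0.0544]
tcp_rot: [0.066, 0.998, 0.0, -0.0]
contact_force: [0.6, -0.5, -1.6]
grip_width: 0.0238
finger_force: 30.0
```

Emit:
servo_tool(
  commands=[10,0,0,0.003,0,10,0,0,0.003,0,10,0,0,0.002,0,10,0,0,0.002,0,10,0,0,0.002,0,10,0,0,0,0],
)

```text
t: 46.03
position: [0.6538, -0.099, 0.0452]
tcp_rot: [0.066, 0.998, 0.0, 0.001]
contact_force: [-5.3, 0.7, 7.7]
grip_width: 0.024
finger_force: 30.0
```

Emit:
servo_tool(
  commands=[10,0,0,0.002,0,10,0,0,0.002,0,10,0,0,0.001,0,10,0,0,0,0],
)

```text
t: 46.37
position: [0.6535, -0.099, 0.0401]
tcp_rot: [0.066, 0.998, 0.0, 0.0]
contact_force: [-5.0, 0.5, 7.7]
grip_width: 0.0237
finger_force: 30.0
```

Emit:
servo_tool(
  commands=[30,0,0,0,0,38,0,0,0,0,38,0,0,0,0,38,0,0,-0.01,0,38,0,0,-0.03,0,45,0,0,-0.04,0,60,0,0,-0.03,0,60,0,0,0,0,60,0,0,0,0],
)

```text
t: 47.12
position: [0.6552, -0.0991, 0.151]
tcp_rot: [0.066, 0.998, -0.0, 0.003]
contact_force: [-0.7, 0.3, -0.6]
grip_width: 0.0552
finger_force: 0.0
```

```bash
python3 - <<'E'
from h import *
for c in('wrist','scene','top'):
    im,cal=shot(c)
    for t in('iron_a','iron_a_nose','iron_c_nose','iron_b_nose'):print(c,t,pin(c,cal,t))
plan([.411,-.238,.11],154,False)
E
```

```text
wrist iron_a [(0.79, array([ 0.6538, -0.0992,  0.0786])), (0.79, array([ 0.6614, -0.0345,  0.0739]))]
wrist iron_a_nose [(0.87, array([ 0.706 , -0.1043,  0.0884])), (0.7, array([0.5506, 0.1971, 0.0006]))]
wrist iron_c_nose [(0.59, array([ 0.7139, -0.0346,  0.0911])), (0.24, array([ 0.6552, -0.1006,  0.0768]))]
wrist iron_b_nose [(0.49, array([ 0.7054, -0.1043,  0.0896]))]
scene iron_a [(0.78, array([ 0.6529, -0.0966,  0.0769])), (0.68, array([ 0.6601, -0.0278,  0.0732])), (0.62, array([ 0.4132, -0.2382,  0.0134]))]
scene iron_a_nose [(0.76, array([ 0.706 , -0.1066,  0.0926]))]
scene iron_c_nose [(0.81, array([ 0.7058, -0.0391,  0.0944]))]
scene iron_b_nose [(0.62, array([ 0.3617, -0.2132,  0.0095]))]
top iron_a [(0.6, array([ 0.6638, -0.031 ,  0.0709]))]
top iron_a_nose [(0.64, array([ 0.6658, -0.4363, -0.0003]))]
top iron_c_nose [(0.7, array([ 0.4145, -0.2378,  0.0133])), (0.49, array([ 0.7124, -0.0402,  0.0939])), (0.47, array([ 0.3581, -0.2141,  0.0167]))]
top iron_b_nose [(0.55, array([ 0.3625, -0.2127,  0.0194])), (0.37, array([0.6975, 0.3723, 0.0026]))]
t 47.9 at [ 0.6534 -0.099   0.1477] yaw 172.4 -> turn 18.4 shift [ 0.1569 -0.2312  0.0377] j7 1.53 grip 0.0552 F [-0.7542 -0.5534 -0.2244]
```

Emit:
servo_tool(
  commands=[60,0,0,0,6.2,60,0,0,0,6.2,60,0.015,-0.022,0,6,60,0.024,-0.035,0,0,60,0.024,-0.035,0,0,60,0.024,-0.035,0,0,60,0.024,-0.035,0,0,60,0.024,-0.035,0,0,60,0.022,-0.034,0.02,0,60,0,0,0.018,0,60,0,0,0,0,60,0,0,0,0],
)

```text
t: 48.87
position: [0.4188, -0.2364, 0.1114]
tcp_rot: [0.225, 0.974, 0.0, -0.0]
contact_force: [0.1, 0.6, 0.4]
grip_width: 0.055
finger_force: 0.0
```

```bash
python3 - <<'E'
from h import *
iron('b',np.array([.411,-.238]))
E
```

```text
t 48.9 at [ 0.42   -0.2363  0.112 ] yaw 154.1 -> turn -25.9 shift [ 0.009  -0.0017  0.1395] j7 1.61 grip 0.0551 F [ 0.3992 -0.979   1.592 ]
origin [(0.57, array([ 0.4114, -0.2352,  0.0109]))] nose [(0.86, array([ 0.36  , -0.2146,  0.0106]))]
mask 0.68 (array([ 0.3961, -0.2303]), np.float64(156.68272683602413), array([0.0222, 0.1442]))
colour box centre 0.4259310302734375 -0.24299424743652343 size [0.0226 0.0739] yaw 156.8
```

Emit:
servo_tool(
  commands=[60,0,0,0.02,-2.6,60,0.008,-0.0035,0.035,0,60,0,0,0.035,0,60,0,0,0.027,0,60,0,0,0.015,0,60,0,0,0.006,0,60,0,0,0,0],
)

```text
t: 49.65
position: [0.41, -0.2361, -0.0276]
tcp_rot: [0.202, 0.979, 0.0, -0.001]
contact_force: [-0.2, 0.4, 0.5]
grip_width: 0.0552
finger_force: 0.0
```

Emit:
servo_tool(
  commands=[10,0,0,0,0,10,0,0,0,0,10,0,0,0,0,10,0,0,0,0,10,0,0,0,0,10,0,0,-0.03,0,10,0,0,-0.04,0,10,0,0,-0.04,0,10,0,0,-0.04,0,10,0,0,-0.02,0,10,0,0,0,0,10,0,0,0,0],
)

```text
t: 50.65
position: [0.4105, -0.237, 0.1444]
tcp_rot: [0.202, 0.979, -0.0, 0.001]
contact_force: [-0.2, 0.5, -1.8]
grip_width: 0.0236
finger_force: 30.0
```

Emit:
servo_tool(
  commands=[10,0,0,0,7,10,0,0,0,7,10,0,0,0,7,10,0,0,0,7,10,0,0,0,7,10,0,0,0,7,10,0,0,0,7,10,0,0,0,7,10,0,0,0,7,10,0,0,0,7,10,0,0,0,7,10,0,0,0,7],
)

```text
t: 51.65
position: [0.4083, -0.2361, 0.1411]
tcp_rot: [0.808, 0.59, -0.001, -0.002]
contact_force: [0.4, 0.8, -1.9]
grip_width: 0.0237
finger_force: 30.0
```

Emit:
servo_tool(
  commands=[10,0,0,0,7,10,0,0,0,7,10,0,0,0,7,10,0,0,0,7,10,0,0,0,7,10,0,0,0,7,10,0,0,0,7,10,0,0,0,7,10,0,0,0,7,10,0,0,0,7,10,0,0,0,7,10,0,0,0,3],
)

```text
t: 52.65
position: [0.4083, -0.2362, 0.1412]
tcp_rot: [0.998, -0.067, -0.002, -0.0]
contact_force: [-0.1, -0.8, -1.4]
grip_width: 0.0235
finger_force: 30.0
```

```bash
python3 - <<'E'
from h import *
im,cal=shot('wrist')
plan([.6445,-.167,.144],-7.6,False)
print(pin('wrist',cal,'iron_b'),pin('wrist',cal,'iron_b_nose'))
E
```

```text
t 52.7 at [ 0.4083 -0.2362  0.1413] yaw -7.7 -> turn -0.1 shift [ 0.225  -0.0998 -0.0027] j7 -1.08 grip 0.0237 F [ 0.424  -0.1394 -0.801 ]
[(0.9, array([ 0.4102, -0.2343,  0.1803]))] [(0.74, array([ 0.4612, -0.2417,  0.1782]))]
```

Emit:
servo_tool(
  commands=[10,0.02,-0.009,0,0,10,0.032,-0.0143,0,0,10,0.032,-0.0143,0,0,10,0.032,-0.0143,0,0,10,0.032,-0.0143,0,0,10,0.032,-0.0143,0,0,10,0.028,-0.0123,0,0,10,0.017,-0.007,0,0,10,0,0,0,0,10,0,0,0,0,10,0,0,0,0],
)

```text
t: 53.72
position: [0.6442, -0.1674, 0.1421]
tcp_rot: [0.998, -0.064, -0.001, 0.0]
contact_force: [-0.3, -0.7, -1.3]
grip_width: 0.0241
finger_force: 30.0
```

```bash
python3 - <<'E'
from h import *
for c in('wrist','scene'):
    im,cal=shot(c);plan([.6445,-.167,.0535],-7.6,False)
    for t in('iron_b','iron_b_nose','rest1'):print(c,t,[(a,p) for a,p in pin(c,cal,t) if p[0]>.56])
E
```

```text
t 53.8 at [ 0.6442 -0.1676  0.1426] yaw -7.4 -> turn 0.2 shift [ 0.0002 -0.0007  0.0891] j7 -1.26 grip 0.0235 F [ 0.1428  0.5445 -0.6571]
wrist iron_b [(0.98, array([ 0.6408, -0.1665,  0.1806])), (0.67, array([ 0.6531, -0.0974,  0.0768])), (0.62, array([ 0.6958, -0.1699,  0.1777])), (0.61, array([ 0.6595, -0.0324,  0.075 ]))]
wrist iron_b_nose [(0.62, array([ 0.6973, -0.1745,  0.1808]))]
wrist rest1 [(0.21, array([ 0.7121, -0.0387,  0.0921]))]
t 54.0 at [ 0.6452 -0.1672  0.1436] yaw -7.4 -> turn 0.2 shift [-0.0008 -0.0001  0.0901] j7 -1.27 grip 0.0238 F [ 0.3134 -0.8262 -1.3869]
scene iron_b [(0.82, array([ 0.6504, -0.1001,  0.075 ])), (0.8, array([ 0.6615, -0.0277,  0.0725])), (0.17, array([ 0.6977, -0.1743,  0.1777]))]
scene iron_b_nose [(0.64, array([ 0.6983, -0.1738,  0.1794]))]
scene rest1 [(0.68, array([ 0.6623, -0.0295,  0.0767])), (0.66, array([ 0.6447, -0.1675,  0.079 ])), (0.6, array([ 0.6494, -0.0979,  0.0742]))]
```

Emit:
servo_tool(
  commands=[10,0,0,0.02,0,10,0,0,0.03,0,10,0,0,0.025,0,10,0,0,0.01,0,10,0,0,0.005,0,10,0,0,0,0],
)

```text
t: 54.62
position: [0.6457, -0.1666, 0.0531]
tcp_rot: [0.998, -0.064, -0.0, -0.0]
contact_force: [0.6, -0.3, -1.8]
grip_width: 0.0235
finger_force: 30.0
```

Emit:
servo_tool(
  commands=[10,0,0,0.003,0,10,0,0,0.003,0,10,0,0,0.002,0,10,0,0,0.002,0,10,0,0,0.002,0,10,0,0,0,0],
)

```text
t: 55.12
position: [0.6461, -0.1671, 0.0437]
tcp_rot: [0.998, -0.064, 0.001, -0.0]
contact_force: [-5.4, 0.8, 6.9]
grip_width: 0.0239
finger_force: 30.0
```

Emit:
servo_tool(
  commands=[10,0,0,0.002,0,10,0,0,0.002,0,10,0,0,0.001,0,10,0,0,0,0],
)

```text
t: 55.45
position: [0.6459, -0.167, 0.0387]
tcp_rot: [0.998, -0.064, 0.0, -0.0]
contact_force: [-5.9, 0.8, 7.4]
grip_width: 0.0236
finger_force: 30.0
```

Emit:
servo_tool(
  commands=[30,0,0,0,0,38,0,0,0,0,38,0,0,0,0,38,0,0,-0.01,0,38,0,0,-0.03,0,45,0,0,-0.04,0,60,0,0,-0.04,0,60,0,0,-0.03,0,60,0,0,0,0],
)

```text
t: 56.2
position: [0.6502, -0.1684, 0.195]
tcp_rot: [0.998, -0.064, 0.007, 0.001]
contact_force: [0.1, -0.2, -0.7]
grip_width: 0.0552
finger_force: 0.0
```

```bash
python3 - <<'E'
from h import *
for c in('wrist','scene'):
    im,cal=shot(c)
    for t in('iron_a','iron_a_nose','iron_b_nose','iron_c_nose'):print(c,t,pin(c,cal,t))
    if c=='scene':
        u,v=proj(cal,[[.655,-.1,.08]])[0].astype(int);b=cv2.resize(im[v-45:v+45,u-60:u+60,::-1],(400,300),interpolation=3)
    else: a=cv2.resize(im[:,:,::-1],(400,300),interpolation=cv2.INTER_AREA)
cv2.imwrite('pics/f1.png',np.hstack([a,b]))
plan([.488,.1765,.15],15.8)
E
```

```text
wrist iron_a [(0.85, array([ 0.6552, -0.101 ,  0.0759])), (0.77, array([ 0.6623, -0.0334,  0.0731])), (0.76, array([ 0.6425, -0.1664,  0.0741])), (0.29, array([ 0.6952, -0.1744,  0.097 ]))]
wrist iron_a_nose [(0.6, array([ 0.7053, -0.1027,  0.0887]))]
wrist iron_b_nose [(0.88, array([ 0.6974, -0.1706,  0.0941]))]
wrist iron_c_nose [(0.31, array([ 0.6618, -0.4329,  0.0007]))]
scene iron_a [(0.68, array([ 0.6441, -0.1682,  0.0737])), (0.65, array([ 0.6579, -0.0285,  0.0761])), (0.53, array([ 0.6496, -0.1002,  0.0766])), (0.49, array([0.6134, 0.2127, 0.1042])), (0.39, array([ 0.7025, -0.1001,  0.0896]))]
scene iron_a_nose [(0.66, array([ 0.7025, -0.1072,  0.0907]))]
scene iron_b_nose [(0.73, array([ 0.7019, -0.1049,  0.0924]))]
scene iron_c_nose [(0.58, array([ 0.7061, -0.0398,  0.0982])), (0.25, array([ 0.6608, -0.029 ,  0.0735])), (0.21, array([0.6979, 0.3715, 0.0022]))]
t 56.7 at [ 0.6455 -0.1665  0.1854] yaw -7.4 -> turn -23.2 shift [-0.0581 -0.373   0.0354] j7 -1.28 grip 0.0547 F [-0.072  -0.4434  0.0444]
```

View pics/f1.png

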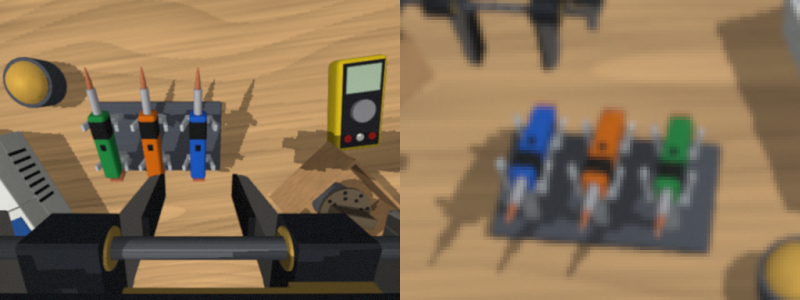

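All three irons lie in their places with the tips uppermost: blue (197,140), orange (148,140) and green (105,140) in the left view. Orange measures slightly flatter (about 14°), so I'll press its rear end gently with closed fingers to make sure it's seated.

Emit:
servo_tool(
  commands=[0,-0.016,-0.0225,0,0,0,-0.016,-0.0225,0,0,0,-0.0152,-0.0225,0,0,0,0,0,0,0,0,0,0,0.035,0,0,0,0,0.035,0,0,0,0,0.035,0,0,0,0,0.02,0,0,0,0,0.008,0,0,0,0,0,0],
)

```text
t: 57.53
position: [0.6063, -0.094, 0.0512]
tcp_rot: [0.998, -0.064, -0.002, 0.0]
contact_force: [-0.6, -0.2, 0.3]
grip_width: 0.0006
finger_force: 0.0
```

Emit:
servo_tool(
  commands=[0,0,0,0.001,0,0,0,0,0.001,0,0,0,0,0.001,0,0,0,0,0.001,0,0,0,0,0,0],
)

```text
t: 57.95
position: [0.6082, -0.0936, 0.0501]
tcp_rot: [0.998, -0.064, 0.001, -0.0]
contact_force: [0.6, -0.3, -0.8]
grip_width: -0.0001
finger_force: 0.0
```

Emit:
servo_tool(
  commands=[0,0,0,0.001,0,0,0,0,0.001,0,0,0,0,0.001,0,0,0,0,0,0],
)

```text
t: 58.28
position: [0.6076, -0.0936, 0.0462]
tcp_rot: [0.998, -0.064, -0.0, -0.0]
contact_force: [-0.5, 0.4, -0.1]
grip_width: 0.0003
finger_force: 0.0
```

Emit:
servo_tool(
  commands=[0,0,0,0.001,0,0,0,0,0.001,0,0,0,0,0.001,0,0,0,0,0.001,0,0,0,0,0,0],
)

```text
t: 58.7
position: [0.6078, -0.0937, 0.0424]
tcp_rot: [0.998, -0.064, 0.0, -0.0]
contact_force: [-0.1, -0.2, 1.5]
grip_width: 0.0002
finger_force: 0.7
```

Contact comes exactly at the seated height (true tip 0.074), so orange is fully home. Now back to the switch, turning to the wrist side that leaves room for a clockwise turn.

Emit:
servo_tool(
  commands=[45,0,0,-0.03,0,45,0,0,-0.04,0,45,0,0,-0.04,0,45,0,0,-0.04,0,45,0,0,0,-7,45,0,0,0,-7,45,0,0,0,-7,45,0,0,0,-7,45,0,0,0,-7,45,0,0,0,-7,45,0,0,0,-7,45,0,0,0,-7],
)

```text
t: 59.7
position: [0.6076, -0.0937, 0.1923]
tcp_rot: [0.91, 0.415, -0.0, -0.0]
contact_force: [0.8, -0.5, 0.0]
grip_width: 0.0415
finger_force: 0.0
```

Emit:
servo_tool(
  commands=[45,0,0,0,-7,45,0,0,0,-7,45,0,0,0,-7,45,0,0,0,-7,45,0,0,0,-7,45,0,0,0,-7,45,0,0,0,-7,45,0,0,0,-7,45,0,0,0,-7,45,0,0,0,-7,45,0,0,0,-7,45,0,0,0,-7],
)

```text
t: 60.7
position: [0.6075, -0.0938, 0.1922]
tcp_rot: [0.399, 0.917, -0.0, -0.0]
contact_force: [-0.3, 0.1, -0.5]
grip_width: 0.0413
finger_force: 0.0
```

Emit:
servo_tool(
  commands=[45,0,0,0,-7,45,0,0,0,-7,45,0,0,0,-7,45,0,0,0,-7,45,0,0,0,-7,45,0,0,0,-7,45,0,0,0,-7,45,0,0,0,-7,45,0,0,0,-7,45,0,0,0,0,45,0,0,0,0],
)

```text
t: 61.62
position: [0.6075, -0.0939, 0.1922]
tcp_rot: [-0.134, 0.991, 0.0, -0.0]
contact_force: [0.6, -0.0, 0.0]
grip_width: 0.0414
finger_force: 0.0
```

```bash
python3 - <<'E'
from h import *
plan([.488,.1763,.15],-164.2,False)
E
```

```text
t 61.6 at [ 0.6075 -0.0939  0.1922] yaw -164.6 -> turn -0.4 shift [0.0414 0.2925 0.0422] j7 1.86 grip 0.0414 F [ 0.5698 -0.0392  0.014 ]
```

Emit:
servo_tool(
  commands=[45,0.003,0.0205,0,-0.4,45,0.0048,0.034,0,0,45,0.0048,0.034,0,0,45,0.0048,0.034,0,0,45,0.0048,0.034,0,0,45,0.0048,0.034,0,0,45,0.0048,0.034,0,0,45,0.0048,0.034,0,0,45,0.0048,0.034,0,0,45,0,0,0.02,0,45,0,0,0,0,45,0,0,0,0],
)

```text
t: 62.62
position: [0.4867, 0.1754, 0.1718]
tcp_rot: [-0.139, 0.99, -0.0, -0.001]
contact_force: [-0.5, -0.4, -1.1]
grip_width: 0.0412
finger_force: 0.0
```

```bash
python3 - <<'E'
from h import *
im,cal=shot('wrist')
plan([.488,.1763,.0745],-164.2,False)
print(pin('wrist',cal,'fan_grip'),edgeyaw(im,cal,[.48,.174],.131,.022))
E
```

```text
t 62.7 at [0.4876 0.175  0.1724] yaw -164.1 -> turn 0.1 shift [-0.0008  0.0011  0.0979] j7 1.33 grip 0.0415 F [-0.1233  0.0882 -0.3354]
[(0.93, array([0.4823, 0.1807, 0.1188]))] [(np.float64(9.07), 15.5), (np.float64(1.95), 58.5), (np.float64(1.74), 73.5), (np.float64(1.5), 135.5)]
```

Bar at 15.5°, so it's aligned. Descend, grip, and turn clockwise three clicks (90°).

Emit:
servo_tool(
  commands=[45,0,0.001,0.03,0,45,0,0,0.035,0,45,0,0,0.02,0,45,0,0,0.009,0,45,0,0,0.003,0,45,0,0,0,0,0,0,0,0,0,0,0,0,0,0,0,0,0,0,0,0,0,0,0,0,0,0,0,0,0,0,0,0,0,0],
)

```text
t: 63.72
position: [0.4876, 0.1773, 0.0762]
tcp_rot: [-0.139, 0.99, 0.0, 0.001]
contact_force: [0.1, -0.9, 5.9]
grip_width: 0.0156
finger_force: 30.0
```

Emit:
servo_tool(
  commands=[0,0,0,0,6,0,0,0,0,7,0,0,0,0,7,0,0,0,0,7,0,0,0,0,7,0,0,0,0,7,0,0,0,0,7,0,0,0,0,7,0,0,0,0,7,0,0,0,0,7,0,0,0,0,7,0,0,0,0,7],
)

```text
t: 64.72
position: [0.4874, 0.1768, 0.0762]
tcp_rot: [0.554, 0.832, 0.0, 0.0]
contact_force: [-1.1, -2.1, 6.3]
grip_width: 0.0159
finger_force: 30.0
```

Emit:
servo_tool(
  commands=[0,0,0,0,7,0,0,0,0,0,30,0,0,0,0,45,0,0,0,0,45,0,0,0,0,45,0,0,-0.03,0,45,0,0,-0.04,0,45,0,0,-0.04,0,45,0,0,-0.03,0,45,0,0,0,0],
)

```text
t: 65.55
position: [0.4906, 0.1786, 0.2217]
tcp_rot: [0.601, 0.799, 0.005, 0.003]
contact_force: [1.0, 0.8, 0.2]
grip_width: 0.0417
finger_force: 0.0
```

```bash
python3 - <<'E'
from h import *
im,cal=shot('wrist')
plan([.488,.1763,.2],105.8)
print(edgeyaw(im,cal,[.488,.176],.131,.022))
cv2.imwrite('pics/f2.png',np.hstack([rect(im,cal,[.488,.176],.131),cv2.resize(rect(im,cal,[.6125,.212],.112,.06),(360,360))])[:,:,::-1])
print(pin('wrist',cal,'new_filter')[:2])
im,cal=shot('scene')
for t in('old_filter','new_filter','iron_a','solder_spool','tip_cleaner','multimeter'):print(t,pin('scene',cal,t)[:4])
E
```

```text
t 65.6 at [0.489  0.1779 0.2186] yaw 106.0 -> turn 0.2 shift [-0.0013 -0.0015  0.0186] j7 -0.12 grip 0.0411 F [-0.7233  0.2173 -0.0044]
[(np.float64(8.81), 105.5), (np.float64(2.57), 48.5), (np.float64(1.87), 66.5), (np.float64(1.7), 85.5)]
[(0.74, array([ 0.5922,  0.3973, -0.002 ])), (0.68, array([0.614 , 0.2099, 0.0605]))]
old_filter [(0.96, array([ 0.4871, -0.4052,  0.0077]))]
new_filter [(0.78, array([0.6143, 0.2133, 0.0643])), (0.66, array([0.3394, 0.4727, 0.0022])), (0.54, array([0.5953, 0.3944, 0.0019]))]
iron_a [(0.78, array([ 0.6519, -0.0984,  0.0768])), (0.59, array([ 0.6611, -0.0297,  0.0707])), (0.5, array([ 0.6435, -0.1679,  0.0752]))]
solder_spool [(0.78, array([0.7016, 0.3745, 0.0043])), (0.59, array([ 0.6641, -0.4349,  0.0045]))]
tip_cleaner [(0.66, array([ 0.7691,  0.0861, -0.0032])), (0.54, array([ 0.485 , -0.4081,  0.0105]))]
multimeter [(0.81, array([ 0.6629, -0.4378,  0.0041])), (0.58, array([ 0.6539, -0.1026,  0.0046]))]
```

```bash
python3 -c "
from bench import robot
print(robot.hand_in())"
```

```text
the job is handed in; nothing more can be done
None
```

The job is handed in at about 66 s: fan switched off first, spent filter in the carton, new filter pushed to its stop in the collar, all three irons lying in the rest with tips up, and the fan set to 3 clicks.

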